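Set up the lamp test jig, load the bicycle lamps and run the test

TASK

Clear the yellow bracket off the deck of the lamp test jig into the blue tray, slide the orange carrier plate along the deck, keeping it low (never raised more than about 2 cm off the deck), until its two holes drop over the two locating pins, and press it firmly down (10 N or more) so that it is fully home. Then stand every bicycle lamp that is about the table upright in a window of the plate, down on the deck, one to a window, gripping them gently as they are fragile. When all are in, throw the red-tipped lever at the jig's end fully over to the far side, let the test run for about 5 seconds and throw the lever fully back; leave the mug, screwdriver, jar and wrench alone.

Things in the scene. Friction and masses are not known exactly. Their poses are not given: they have to be found in the camera images.
- jig: fixed lamp test jig: aluminium deck 220 mm (x) by 350 mm (y, from -180 to +170 mm), its flat top 20 mm above the table. Origin on the table, z up. A dark fence 12 mm wide stands 10 mm above the deck along the far (+x) edge, inner face at x = +102 mm. Two fixed pins stand on it; the part with y below +20 mm is bare; there the plate lies at the start. The bracket lies between the pins
- pin0 (a point): fixed steel pin on the jig's deck, 10 mm thick, 7 mm tall, tapered to 5 mm at the tip; this point is its foot on the deck, at x, y = (+27, +120) mm of the jig
- pin1 (a point): the other, equal pin, its foot at x, y = (-27, +30) mm of the jig
- jig_home (a point): point on the deck (20 mm above the table) midway between the pins, at x, y = (0, +75) mm of the jig: the plate's origin comes here, its x and y along the jig's (or half a turn round), when it is home
- plate: loose orange plate, 200 mm (x) by 170 mm (y), 12 mm thick, 0.45 kg. Origin: centre of its underside, z up. In its middle a solid black handle bar 12 mm thick (x), 60 mm long (y), top 44 mm above the underside. Two through holes for the pins, four windows for the lamps. Home, its underside is flat on the deck and its far edge 2 mm off the fence
- hole0 (a point): centre of a round through hole of 13 mm (1.5 mm play round a pin), at x, y = (+27, +45) mm of the plate, at the level of its underside
- hole1 (a point): the other, equal hole, at (-27, -45) mm of the plate
- window0 (a point): centre of a rectangular window of the plate, 46 mm (x) by 66 mm (y), for one lamp with 5 mm play all round, which stands on the deck inside it; at the level of the plate's underside, at x, y = (+66, +45) mm of the plate
- window1 (a point): centre of a rectangular window of the plate, 46 mm (x) by 66 mm (y), for one lamp with 5 mm play all round, which stands on the deck inside it; at the level of the plate's underside, at x, y = (+66, -45) mm of the plate
- window2 (a point): centre of a rectangular window of the plate, 46 mm (x) by 66 mm (y), for one lamp with 5 mm play all round, which stands on the deck inside it; at the level of the plate's underside, at x, y = (-66, +45) mm of the plate
- window3 (a point): centre of a rectangular window of the plate, 46 mm (x) by 66 mm (y), for one lamp with 5 mm play all round, which stands on the deck inside it; at the level of the plate's underside, at x, y = (-66, -45) mm of the plate
- lamp0: bicycle lamp, an upright block 36 mm (its x) by 56 mm (its y) by 50 mm tall: black plastic housing to 44 mm with a thin steel band near the foot, then a slightly smaller red lens on top. 120 g with a heavy steel foot, fragile: grip with no more than about 40 N. Origin: centre of its underside, z up. May be absent
- lamp1: bicycle lamp, an upright block 36 mm (its x) by 56 mm (its y) by 50 mm tall: black plastic housing to 44 mm with a thin steel band near the foot, then a slightly smaller red lens on top. 120 g with a heavy steel foot, fragile: grip with no more than about 40 N. Origin: centre of its underside, z up. May be absent
- lamp2: bicycle lamp, an upright block 36 mm (its x) by 56 mm (its y) by 50 mm tall: black plastic housing to 44 mm with a thin steel band near the foot, then a slightly smaller clear (silvery) lens on top. 120 g with a heavy steel foot, fragile: grip with no more than about 40 N. Origin: centre of its underside, z up. May be absent
- lamp3: bicycle lamp, an upright block 36 mm (its x) by 56 mm (its y) by 50 mm tall: black plastic housing to 44 mm with a thin steel band near the foot, then a slightly smaller clear (silvery) lens on top. 120 g with a heavy steel foot, fragile: grip with no more than about 40 N. Origin: centre of its underside, z up. May be absent
- bracket: loose yellow steel bracket lying on the deck between the pins: bar 100 mm (x) by 22 mm (y) by 12 mm thick, with blocks 16 mm long at both ends that rise to 24 mm; 150 g. Origin: centre of its underside, z up
- tray: fixed blue open tray on the table for the bracket, 140 mm (x) by 100 mm (y), 25 mm high, walls and floor 4 mm. Origin: centre of its underside
- lever (a joint): toggle lever on a black block (70 by 50 mm, 25 mm high) that stands on the table at the jig's -y end and belongs to it; rad: 0 = off, leaning 0.5 rad to the jig's -x side (towards the robot); 1.0 = on, leaning 0.5 rad to its +x side. It is light (about 1 N at the tip) and stays where it is left
- lever_tip (a point): centre of the red ball (26 mm across) at the lever's end, 60 mm from its pivot
- lever_pivot (a point): the lever's pivot, 22 mm above the table, at x, y = (0, -214.5) mm of the jig; the lever swings in the jig's x-z plane, the axes of this point are the jig's
- mug: blue mug, 80 mm across, 90 mm tall, to be left alone; origin under its centre
- screwdriver: orange-handled screwdriver lying on the table, to be left alone
- tin: closed jar, 68 mm across, 70 mm tall, to be left alone; origin under its centre
- wrench: steel wrench lying on the table, to be left alone

How it is judged:
On the way, in this order (a step that is already met when the one before it is completed fails the run):
1. the bracket lies in the tray, released (x of bracket in the frame of tray between -0.065 and 0.065 m and y of bracket in the frame of tray between -0.045 and 0.045 m and z of bracket in the frame of tray below 0.022 m and contact force between bracket and the fingers below 0.05 N), for 0.2 s.
2. the plate lies over both pins, flat on the deck, and is pressed onto it with at least 12 N (its weight included) (horizontal distance between plate and jig_home below 0.004 m and z of plate in the frame of jig below 0.0228 m and angle between the x axis of plate and the x axis of jig, either way round below 0.035 rad and angle between plate's own z axis and vertical below 0.03 rad and contact force between plate and jig above 12 N), for 0.1 s.
3. every lamp stands upright on the deck in a window of the plate, released, the plate still home (horizontal distance between plate and jig_home below 0.004 m and z of plate in the frame of jig below 0.0228 m and angle between the x axis of plate and the x axis of jig, either way round below 0.035 rad and angle between plate's own z axis and vertical below 0.03 rad and z of each of lamp0, lamp1, lamp2, lamp3 in the frame of plate below 0.0035 m and x of lamp0 in the frame of plate between -0.095 and 0.095 m and y of lamp0 in the frame of plate between -0.08 and 0.08 m and angle between each of lamp0, lamp1, lamp2, lamp3's own z axis and vertical below 0.12 rad and contact force between each of lamp0, lamp1, lamp2, lamp3 and the fingers below 0.05 N and x of lamp1 in the frame of plate between -0.095 and 0.095 m and y of lamp1 in the frame of plate between -0.08 and 0.08 m and x of lamp2 in the frame of plate between -0.095 and 0.095 m and y of lamp2 in the frame of plate between -0.08 and 0.08 m and x of lamp3 in the frame of plate between -0.095 and 0.095 m and y of lamp3 in the frame of plate between -0.08 and 0.08 m), for 0.2 s.
4. the lever is thrown fully over to on and left there for 4 s (value of joint lever above 0.85 rad), for 4 s.
5. the lever is thrown back to off (value of joint lever below 0.15 rad), for 0.2 s.
At the end, for the whole second after the job is handed in: Bracket in the tray; plate over both pins, within 4 mm and 2 degrees of home, flat on the deck (2.8 mm); every lamp present upright (7 degrees) in a window, its foot on the deck (3.5 mm); lever back off (below 0.15 rad); all released and at rest (all of step 1 and all of step 3 and value of joint lever below 0.15 rad and linear speed of each of plate, lamp0, lamp1, lamp2, lamp3 below 0.02 m/s); the robot touches nothing.
It fails at once if the plate is raised more than 30 mm off the deck (z of plate in the frame of jig above 0.05 m).
It fails at once if a lamp is squeezed with more than 110 N, both fingers together (contact force between the fingers and lamp0 above 110 N or contact force between the fingers and lamp1 above 110 N or contact force between the fingers and lamp2 above 110 N or contact force between the fingers and lamp3 above 110 N).
It fails at once if the mug, screwdriver, jar or wrench is moved more than 30 mm (distance of any of mug, screwdriver, tin, wrench from where it was at the start of the episode above 0.03 m).
Of lamp0, lamp1, lamp2, lamp3 only 3 to 4 are there at a start; the rules pass over those that are not, and their reading is None.
At some moment in a run one of lamp0, lamp1, lamp2, lamp3 may be knocked a few centimetres aside while the robot is not near it.
It also fails if it takes over 210 s, if anything falls off the work surface, if the arm or the gripper's body presses on something with over 40 N, if the wrist force passes 120 N, or if a joint passes its speed limit or range.

ROBOT

A 6-joint arm with a two-finger parallel gripper is mounted at the origin on the work surface. World frame = base frame: x ahead of the robot, y to its left, z up, the work surface at z = 0. Lengths are in m, angles in rad, forces in N, time in s.
With the tool pointing down it reaches from about 0.425 to 0.95 m from the base axis. Payload 3.5 kg.
Tool frame: the origin (TCP) lies between the finger pads; the fingertips stand 17 mm ahead of it and the grasp point (between the pads) lies 2 mm behind it; z points along the fingers, y is the line along which they close (so a half turn about z gives the same grasp; the last joint's range is limited). The gripper opens to 85 mm and grips with 20 to 120 N. Pads are 22 mm wide; open, the fingers measure 114 mm over their backs; the gripper's body (76 mm by 85 mm) begins 54 mm behind the grasp point. The pads swing forward as they close: fully open they stand 13 mm farther back than shut.
Start: joints at [1.016, 0.286, 1.577, -0, 1.279, -0.15], TCP at [0.266, 0.62, 0.248] pointing down, gripper open.
Joint ranges: [-2.77, 2.77], [-0.9, 2.22], [0.21, 2.48], [-1.53, 4.67], [0.24, 2.81], [-2.84, 2.84]. Speed limits (rad/s): [2.79, 2.79, 3.14, 3.14, 3.14, 3.14].

INTERFACE

Orientations are given as a unit quaternion [x, y, z, w].
In Python, from cell import robot gives the robot as it stands.
- The arm moves only by the shell command python3 inch.py 'ROWS'. ROWS is a JSON list of rows, 1 to 12 of them, each of 5 numbers: the finger opening in m, then dx, dy, dz in m, then a turn about the tool's z in rad; each row is the pose to reach, as a shift and turn from the pose commanded when the command began, along the tool's axes at that moment; what a row does not reach only later rows make up. A row lasts 1/8 s, in which the tool goes at most 0.0625 m and 0.188 rad, less where a joint would pass 70% of its speed; a pose out of reach is approached as far as the arm can. The fingers move at their own pace and stop on an object; the grip force is fixed at half the most. Time passes only in rows, so rows that do not move let the fingers close. It prints the time, the measured TCP pose, the force, the opening and the grip force at its end.
- robot.read_state(): the state, without advancing time (a new reading comes with each control period).
- robot.read_camera(name): name is "scene" or "top" or "wrist"; returns the picture (384x512x3 uint8, blue, green, red); there is no depth.
- robot.calibration(name): a dict with "mtx" (3x3 intrinsics, pixels), "cam_to_world" (4x4, takes a point from camera to world coordinates); the wrist camera has in their place "hand_eye" (4x4, takes a point from camera to tool coordinates, whose origin is the TCP and whose axes are the flange's). Camera axes: x right, y down, z forward; pixel columns grow to the right and rows downward; lengths in m; the calibration is good to about 2 mm. A picture is of the moment at which its call begins: read the wrist's pose just before it. calibration takes no time and is no camera call.
- robot.job_done(): hands the job in; it is judged then, once.
The state is a dict: "time": time; "joints": joint angles; "qd": joint speeds; "tau": joint torques, N m; "position": TCP position; "eef_rot": TCP orientation; "force": force on the tool from outside, world axes, zero at the start; "moment": the same for the moment, N m; "finger_gap": finger opening in m; "grasp_force": force on a finger pad.
Only numpy, scipy, OpenCV 4.12 (cv2) and the standard library are available. Lean on these libraries where they do the work, as an engineer would, in place of code of your own. Each camera call takes 0.05 s, during which the arm holds its last target. There are 200 camera calls.

## Working session

There is one attempt and no reset: what is moved stays moved. The work goes in short steps, Python scripts to look and compute and a shell command to move; the robot and the scene stay as the last step left them, time stands still between calls to the robot, and variables do not carry over. Pictures are saved under pics/ and viewed, at most 14 in all, crops included, and the job is handed in when it is done.

```bash
ls; mkdir -p pics; python3 - <<'E'
from cell import robot
import cv2,numpy as np
for n in("scene","top","wrist"):
    cv2.imwrite(f"pics/{n}0.png",robot.read_camera(n))
    c=robot.calibration(n); print(n,{k:np.round(v,4).tolist() for k,v in c.items()})
s=robot.read_state();print(s)
E
```

```text
cell.py
inch.py
pics
scene {'mtx': [[351.6043, 0.0, 262.6652], [0.0, 351.6043, 192.4516], [0.0, 0.0, 1.0]], 'cam_to_world': [[-0.2981, 0.6352, -0.7125, 1.3446], [0.9544, 0.2084, -0.2135, 0.1774], [0.0129, -0.7437, -0.6684, 0.7986], [0.0, 0.0, 0.0, 1.0]]}
top {'mtx': [[370.0769, 0.0, 257.7606], [0.0, 370.0769, 193.4436], [0.0, 0.0, 1.0]], 'cam_to_world': [[0.0001, -0.9878, 0.1556, 0.4307], [-0.9998, -0.0028, -0.0176, -0.064], [0.0178, -0.1555, -0.9877, 1.0233], [0.0, 0.0, 0.0, 1.0]]}
wrist {'mtx': [[328.2164, 0.0, 260.0926], [0.0, 328.2164, 199.7935], [0.0, 0.0, 1.0]], 'hand_eye': [[0.0008, -0.9471, -0.3208, 0.0823], [1.0, 0.0006, 0.0008, -0.0004], [-0.0005, -0.3208, 0.9471, -0.1253], [0.0, 0.0, 0.0, 1.0]]}
{'time': 0.15, 'joints': array([ 1.01604052e+00,  2.87010795e-01,  1.57785649e+00,  1.16427702e-05,
        1.27858910e+00, -1.50019782e-01]), 'qd': array([ 0.00057936, -0.00334135, -0.00454694,  0.001751  ,  0.00139718,
       -0.00011957]), 'tau': array([ 1.39059070e-03, -4.06604075e+01, -2.93143344e+01, -8.40485791e-05,
        3.91543013e-03, -1.00385978e-05]), 'position': array([0.26552421, 0.62005644, 0.24722393]), 'eef_rot': array([ 2.00991144e-01,  9.79592615e-01, -8.72679657e-04, -3.26854375e-04]), 'force': array([-0.04589881,  0.32440755, -0.50108756]), 'moment': array([ 0.00232654, -0.02013181,  0.02433441]), 'grasp_force': 0.0, 'finger_gap': 0.0853393393084086}
```
```bash
python3 - <<'E'
import cv2
for n in("scene","top"):
    cv2.imwrite(f"pics/{n}0b.png",cv2.resize(cv2.imread(f"pics/{n}0.png"),(800,600),interpolation=cv2.INTER_CUBIC))
E
```

View pics/top0b.png

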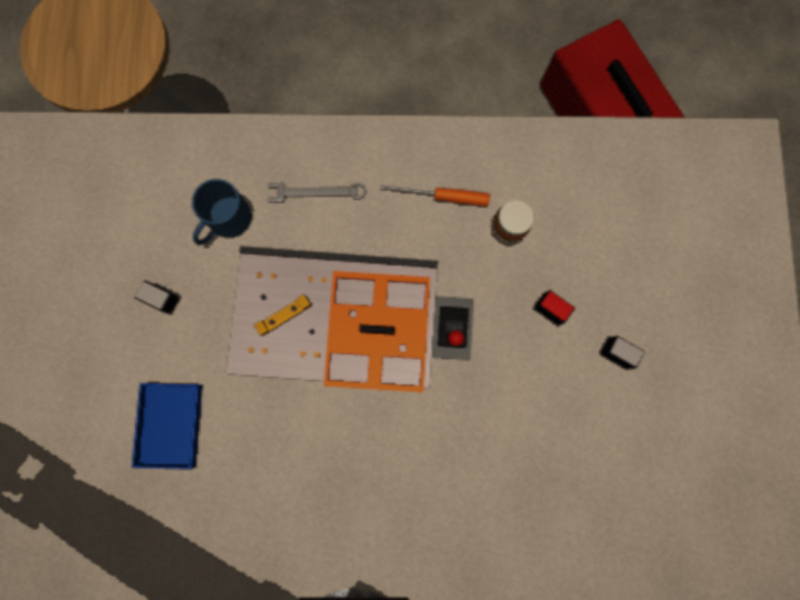

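View pics/scene0b.png

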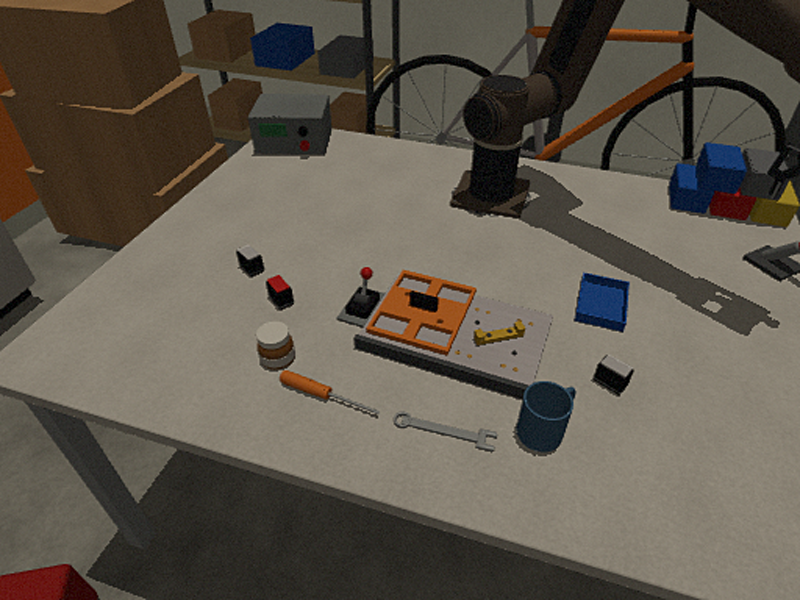

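The top view shows three lamps: clear at (157,296), red at (554,307), clear at (623,351). It also shows the bracket (282,315), tray (168,425), plate handle (377,330) and lever ball (457,338). The fourth lamp is absent. Next I'll work out rough positions from both views.

```bash
cat > h.py <<'E'
from cell import robot
import numpy as np, cv2
from scipy.spatial.transform import Rotation as R
S=800/512
def cam(n,st=None):
    c=robot.calibration(n)
    if n=="wrist":
        T=np.eye(4);T[:3,:3]=R.from_quat(st["eef_rot"]).as_matrix();T[:3,3]=st["position"];return c["mtx"],T@c["hand_eye"]
    return c["mtx"],c["cam_to_world"]
def ray(C,uv):
    K,T=C; d=T[:3,:3]@np.linalg.solve(K,[uv[0],uv[1],1.]); return T[:3,3],d
def onz(C,uv,z):
    o,d=ray(C,uv); return o+d*(z-o[2])/d[2]
def tri(*cu):
    A=0;b=0;rs=[ray(*x) for x in cu]
    for o,d in rs:
        d=d/np.linalg.norm(d);P=np.eye(3)-np.outer(d,d);A=A+P;b=b+P@o
    p=np.linalg.solve(A,b)
    return p,max(np.linalg.norm(np.cross(p-o,d/np.linalg.norm(d))) for o,d in rs)
def proj(C,p):
    K,T=C;q=K@(T[:3,:3].T@(np.asarray(p)-T[:3,3]));return q[:2]/q[2]
def go(x,y,z,ydir=None):
    """tool-frame shift; ydir=world yaw(rad) wanted for tool y axis (mod pi)"""
    s=robot.read_state();M=R.from_quat(s["eef_rot"]).as_matrix()
    d=M.T@(np.array([x,y,z])-s["position"]);t=0
    if ydir is not None:
        cur=np.arctan2(M[1,1],M[0,1]); t=-((ydir-cur+np.pi/2)%np.pi-np.pi/2)
    print("d",np.round(d,4),"turn",round(t,3),"rows",round(np.linalg.norm(d)/.0625,1),"j6",round(s["joints"][5],2),"gap",round(s["finger_gap"],4))
def snap(name,crop=None):
    s=robot.read_state();im=robot.read_camera("wrist");cv2.imwrite(f"pics/{name}.png",im)
    np.savez(f"pics/{name}.npz",eef_rot=s["eef_rot"],position=s["position"])
    cv2.imwrite(f"pics/{name}b.png",cv2.resize(im,(800,600),interpolation=cv2.INTER_CUBIC))
def wc(name): return cam("wrist",np.load(f"pics/{name}.npz"))
E
python3 - <<'E'
from h import *
T=cam("top");C=cam("scene")
for n,a,b in [("lampL",(154,293),(614,366)),("lampRed",(558,306),(278,285)),("lampR",(628,351),(249,254)),("ball",(457,338),(367,273)),("handle",(377,329),(424,300)),("brk",(282,315),(500,332)),("tray",(168,425),(603,301))]:
    print(n,*[np.round(v,3) for v in tri((T,np.array(a)/S),(C,np.array(b)/S))], np.round(onz(T,np.array(a)/S,.05),3))
for n,a in [("deckTL",(240,250)),("deckTR",(437,264)),("deckBL",(228,375)),("pin0",(264,296)),("pin1",(312,331)),("mug",(220,210)),("tin",(514,218)),("brk1",(262,326)),("brk2",(303,303))]:
    print(n,np.round(onz(T,np.array(a)/S,.025),3))
E
```

```text
lampL [0.599 0.342 0.048] 0.0 [0.599 0.34  0.05 ]
lampRed [ 0.579 -0.347  0.043] 0.002 [ 0.578 -0.347  0.05 ]
lampR [ 0.501 -0.462  0.042] 0.004 [ 0.502 -0.463  0.05 ]
ball [ 0.52  -0.168  0.076] 0.003 [ 0.523 -0.173  0.05 ]
handle [ 0.538 -0.037  0.051] 0.001 [ 0.538 -0.038  0.05 ]
brk [0.564 0.127 0.035] 0.001 [0.562 0.123 0.05 ]
tray [0.377 0.32  0.011] 0.002 [0.379 0.303 0.05 ]
deckTL [0.68  0.205 0.025]
deckTR [ 0.657 -0.142  0.025]
deckBL [0.462 0.216 0.025]
pin0 [0.598 0.16  0.025]
pin1 [0.537 0.075 0.025]
mug [0.754 0.244 0.025]
tin [ 0.742 -0.282  0.025]
brk1 [0.546 0.162 0.025]
brk2 [0.586 0.092 0.025]
```

```bash
python3 -c "
from h import *
go(.566,.12,.25,np.radians(30))"
```

```text
d [-0.4731 -0.3413 -0.0023] turn 0.642 rows 9.3 j6 -0.15 gap 0.0853
```

```bash
python3 inch.py '[[0.085,-0.473,-0.341,0,0.642],[0.085,-0.473,-0.341,0,0.642],[0.085,-0.473,-0.341,0,0.642],[0.085,-0.473,-0.341,0,0.642],[0.085,-0.473,-0.341,0,0.642],[0.085,-0.473,-0.341,0,0.642],[0.085,-0.473,-0.341,0,0.642],[0.085,-0.473,-0.341,0,0.642],[0.085,-0.473,-0.341,0,0.642],[0.085,-0.473,-0.341,0,0.642],[0.085,-0.473,-0.341,0,0.642],[0.085,-0.473,-0.341,0,0.642]]'
python3 - <<'E'
from h import *
snap("w1");go(.566,.12,.25,np.radians(30))
E
```

```text
time: 1.65
position: [0.5655, 0.1221, 0.2481]
eef_rot: [0.499, 0.866, 0.0, -0.001]
force: [0.3, 1.0, 1.0]
finger_gap: 0.085
grasp_force: 0.0
d [-0.0023 -0.0007 -0.0019] turn 0.002 rows 0.0 j6 -0.49 gap 0.0846
```

View pics/w1b.png

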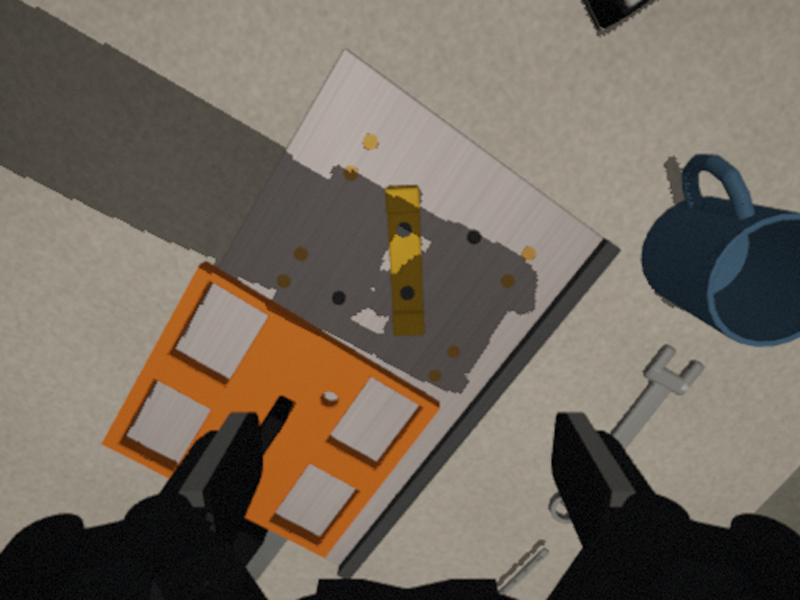

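Pins show at (474,237) and (338,298). The bracket runs from (404,187) to (409,334), and the deck corner is at (345,50).

```bash
python3 - <<'E'
from h import *
W=wc("w1")
def p(a,z): return onz(W,np.array(a)/S,z)
p0=p((474,237),.025);p1=p((338,298),.025)
print("pins",p0.round(4),p1.round(4),np.linalg.norm(p0-p1))
v=p0-p1; yaw=np.arctan2(v[1],v[0])-np.arctan2(90,54);print("yaw",np.degrees(yaw),"home",((p0+p1)/2).round(4))
a,b=p((404,187),.044),p((409,334),.044);print("br",a.round(4),b.round(4),np.linalg.norm(a-b),((a+b)/2).round(4),np.degrees(np.arctan2(*(b-a)[[1,0]])))
print("deck corner",p((345,50),.02).round(4))
# plate hole near
print("hole",p((330,398),.032).round(4))
T=cam("top")
print(tri((W,np.array((404,261))/S),(T,np.array((282,315))/S)))
# predict next view at lower z
go(.5655,.1221,.25)
E
```

```text
pins [0.596  0.1614 0.025 ] [0.5359 0.0761 0.025 ] 0.10433740588234201
yaw -4.188314938709195 home [0.5659 0.1187 0.025 ]
br [0.5372 0.1677 0.044 ] [0.5895 0.084  0.044 ] 0.09865747734158369 [0.5634 0.1259 0.044 ] -57.939743376409666
deck corner [0.4649 0.2191 0.02  ]
hole [0.5667 0.0064 0.032 ]
(array([0.56242506, 0.12535883, 0.03773578]), np.float64(0.0008478735985477715))
d [-0.0002 -0.     -0.0019] turn 0 rows 0.0 j6 -0.49 gap 0.0846
```

```bash
python3 -c "
from h import *
go(.563,.1258,.13,np.radians(32.1))"
```

```text
d [ 0.0041 -0.0003  0.1182] turn -0.034 rows 1.9 j6 -0.49 gap 0.0846
```

```bash
python3 inch.py '[[0.042,0.004,0,0.06,-0.034],[0.042,0.004,0,0.118,-0.034],[0.042,0.004,0,0.118,-0.034],[0.042,0.004,0,0.118,-0.034],[0.042,0.004,0,0.118,-0.034]]'
python3 - <<'E'
from h import *
snap("w2");go(.563,.1258,.042,np.radians(32.1))
E
```

```text
time: 2.33
position: [0.5665, 0.1247, 0.1341]
eef_rot: [0.485, 0.875, 0.002, 0.003]
force: [-0.1, -0.1, 0.4]
finger_gap: 0.042
grasp_force: 0.0
d [ 0.003  -0.0026  0.0918] turn -0.002 rows 1.5 j6 -0.52 gap 0.0421
```

View pics/w2b.png

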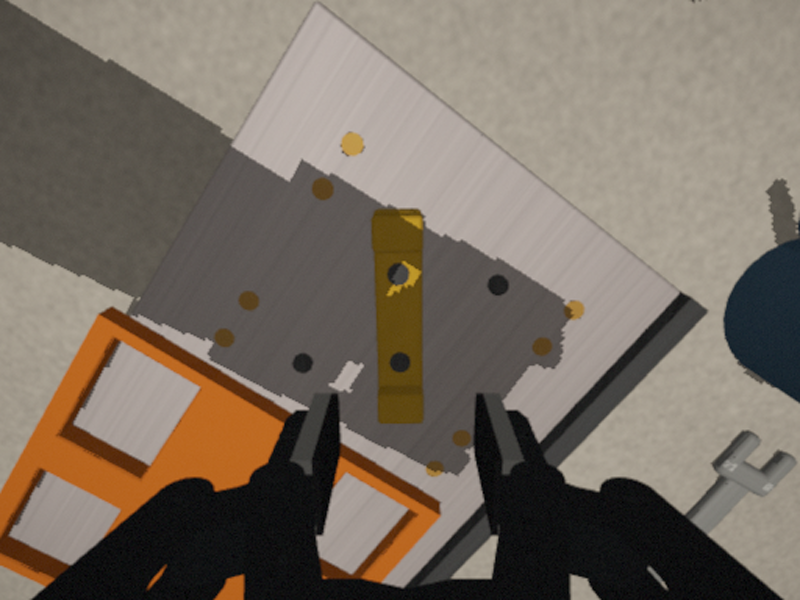

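Nearer view: pins at (498,285) and (303,363). The bracket's ends are at (398,212) and (401,405), measured on the top faces of its blocks.

```bash
python3 - <<'E'
from h import *
A=wc("w1");W=wc("w2")
t=lambda a,b: tri((A,np.array(a)/S),(W,np.array(b)/S))
p0,e0=t((474,237),(498,285));p1,e1=t((338,298),(303,363))
print(p0.round(4),p1.round(4),e0,e1)
print("br holes",t((404,229),(398,274)),t((407,292),(400,362)))
p=lambda a,z: onz(W,np.array(a)/S,z)
print("brends",p((398,211),.044).round(4),p((401,422),.020).round(4),p((400,389),.044).round(4), p((398,251),.044))
p0=p((498,285),.025);p1=p((303,363),.025);print(p0,p1,np.linalg.norm(p0-p1),((p0+p1)/2).round(4))
E
```

```text
[0.5971 0.1609 0.0194] [0.5363 0.0741 0.0191] 5.062667776285381e-06 0.00021965780065268535
br holes (array([0.55090942, 0.14366091, 0.03602572]), np.float64(7.608624072799524e-05)) (array([0.57450414, 0.10717092, 0.03533444]), np.float64(8.813659208378507e-06))
brends [0.5356 0.1684 0.044 ] [0.5969 0.0718 0.02  ] [0.5798 0.0988 0.044 ] [0.54450365 0.1540187  0.044     ]
[0.59534077 0.16166126 0.025     ] [0.53614441 0.07711254 0.025     ] 0.10321189439027052 [0.5657 0.1194 0.025 ]
```

```bash
python3 inch.py '[[0.042,0,0,0.05,0],[0.042,0,0,0.07,0],[0.042,0,0,0.07,0],[0.042,0,0,0.07,0]]'
python3 -c "
from h import *
go(.5628,.1256,.041,np.radians(32.1))"
```

```text
time: 2.88
position: [0.5656, 0.1242, 0.062]
eef_rot: [0.485, 0.874, 0.001, 0.001]
force: [0.3, 0.1, -0.5]
finger_gap: 0.042
grasp_force: 0.0
d [ 0.0027 -0.0017  0.021 ] turn -0.002 rows 0.3 j6 -0.52 gap 0.042
```

```bash
python3 inch.py '[[0.042,0.003,-0.002,0.01,0],[0.042,0.003,-0.002,0.02,0],[0.042,0.003,-0.002,0.02,0],[0.024,0.003,-0.002,0.02,0],[0.02,0.003,-0.002,0.02,0],[0.02,0.003,-0.002,0.02,0]]'; python3 inch.py '[[0.02,0,0,0,0],[0.02,0,0,0,0]]'; python3 inch.py '[[0.01,0,0,0,0],[0.01,0,0,0,0]]'
```

```text
time: 3.62
position: [0.5612, 0.1257, 0.0406]
eef_rot: [0.485, 0.874, 0.0, 0.0]
force: [-0.1, 0.3, -0.5]
finger_gap: 0.0209
grasp_force: 36.8
time: 3.88
position: [0.5613, 0.1257, 0.0406]
eef_rot: [0.485, 0.874, 0.0, 0.0]
force: [0.5, -0.0, 0.3]
finger_gap: 0.0209
grasp_force: 36.9
time: 4.12
position: [0.5613, 0.1257, 0.0407]
eef_rot: [0.485, 0.875, 0.0, 0.0]
force: [-0.1, -0.9, 2.3]
finger_gap: 0.0202
grasp_force: 59.9
```

```bash
python3 - <<'E'
from h import *
T=cam("top")
c=[onz(T,np.array(a)/S,.025) for a in((140,383),(202,384),(196,467),(134,467))]
m=np.mean(c,axis=0);print(np.round(c,3),m.round(3));v=(c[0]+c[1]-c[2]-c[3]);yaw=np.arctan2(v[1],v[0]);print(np.degrees(yaw))
go(m[0],m[1],.13,yaw+np.pi/2)
E
```

```text
[[0.448 0.364 0.025]
 [0.446 0.259 0.025]
 [0.31  0.262 0.025]
 [0.31  0.364 0.025]] [0.379 0.312 0.025]
-0.5750999947487939
d [ 0.2552 -0.0561 -0.0894] turn -1.003 rows 4.4 j6 -0.51 gap 0.0202
```

```bash
python3 inch.py '[[0.01,0,0,-0.06,0],[0.01,0,0,-0.089,0],[0.01,0.255,-0.056,-0.089,-1],[0.01,0.255,-0.056,-0.089,-1],[0.01,0.255,-0.056,-0.089,-1],[0.01,0.255,-0.056,-0.089,-1],[0.01,0.255,-0.056,-0.089,-1],[0.01,0.255,-0.056,-0.089,-1],[0.01,0.255,-0.056,-0.089,-1],[0.01,0.255,-0.056,-0.089,-1]]'
python3 -c "
from h import *
go(.379,.312,.028,np.radians(89.4))"
```

```text
time: 5.38
position: [0.3783, 0.312, 0.1289]
eef_rot: [0.007, 1.0, -0.0, -0.0]
force: [0.2, -1.1, -1.6]
finger_gap: 0.0198
grasp_force: 59.5
d [-0.0008  0.      0.1009] turn -0.004 rows 1.6 j6 -1.07 gap 0.0198
```

```bash
python3 inch.py '[[0.01,0,0,0.06,0],[0.01,0,0,0.09,0],[0.01,0,0,0.101,0],[0.01,0,0,0.101,0],[0.05,0,0,0.101,0],[0.06,0,0,0.101,0],[0.06,0,0,0.05,0],[0.06,0,0,-0.03,0],[0.06,0,0,-0.1,0],[0.06,0,0,-0.1,0]]'
python3 - <<'E'
from h import *
snap("w3")
# look: over plate handle
yaw=np.radians(-4.2)
go(.538,-.037,.22,yaw)
E
```

```text
time: 6.62
position: [0.3804, 0.3135, 0.2358]
eef_rot: [0.006, 1.0, 0.002, 0.005]
force: [0.3, -0.0, -0.0]
finger_gap: 0.0602
grasp_force: 0.0
d [-0.1609 -0.3491  0.0175] turn -1.51 rows 6.2 j6 -1.08 gap 0.0599
```

View pics/w3b.png

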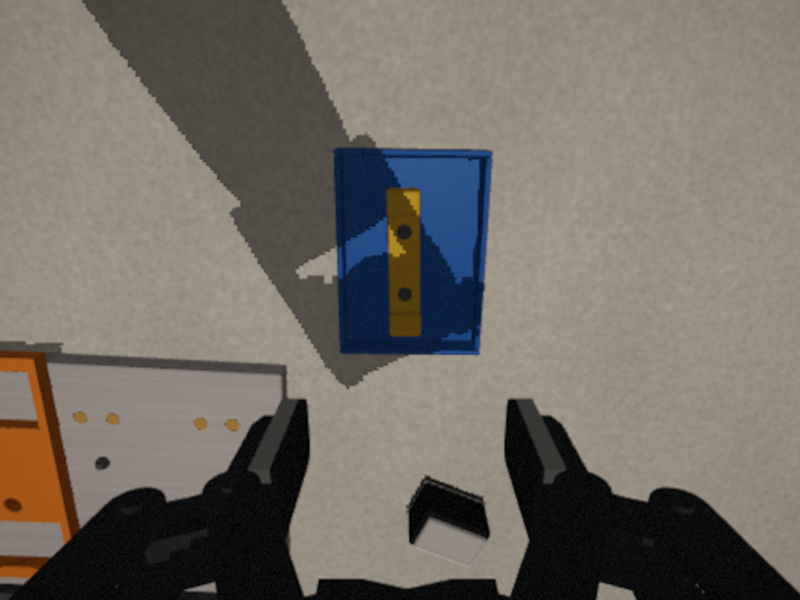

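The bracket lies flat inside the tray. Turning −1.51 would take j6 out of range, so I'll turn +1.632 instead.

```bash
python3 - <<'E'
s=open('h.py').read()
s=s.replace('''-np.pi/2)
    print''','''-np.pi/2)
        dj=np.arctan2(y,x)-s["joints"][0]
        t=min((t,t+np.pi,t-np.pi),key=lambda a:abs(s["joints"][5]+a+dj))
    print''')
open('h.py','w').write(s)
E
python3 inch.py '[[0.06,-0.05,0,0,0.18],[0.06,-0.161,-0.349,0.017,1.632],[0.06,-0.161,-0.349,0.017,1.632],[0.06,-0.161,-0.349,0.017,1.632],[0.06,-0.161,-0.349,0.017,1.632],[0.06,-0.161,-0.349,0.017,1.632],[0.06,-0.161,-0.349,0.017,1.632],[0.06,-0.161,-0.349,0.017,1.632],[0.06,-0.161,-0.349,0.017,1.632],[0.06,-0.161,-0.349,0.017,1.632],[0.06,-0.161,-0.349,0.017,1.632],[0.06,-0.161,-0.349,0.017,1.632]]'
python3 - <<'E'
from h import *
snap("w4");go(.538,-.037,.22,np.radians(-4.2))
E
```

```text
time: 8.18
position: [0.5349, -0.0384, 0.2123]
eef_rot: [0.732, 0.681, 0.0, 0.0]
force: [0.8, 0.0, 0.3]
finger_gap: 0.0598
grasp_force: 0.0
d [ 0.0016  0.0029 -0.0077] turn 0.001 rows 0.1 j6 -0.19 gap 0.0599
```

View pics/w4b.png

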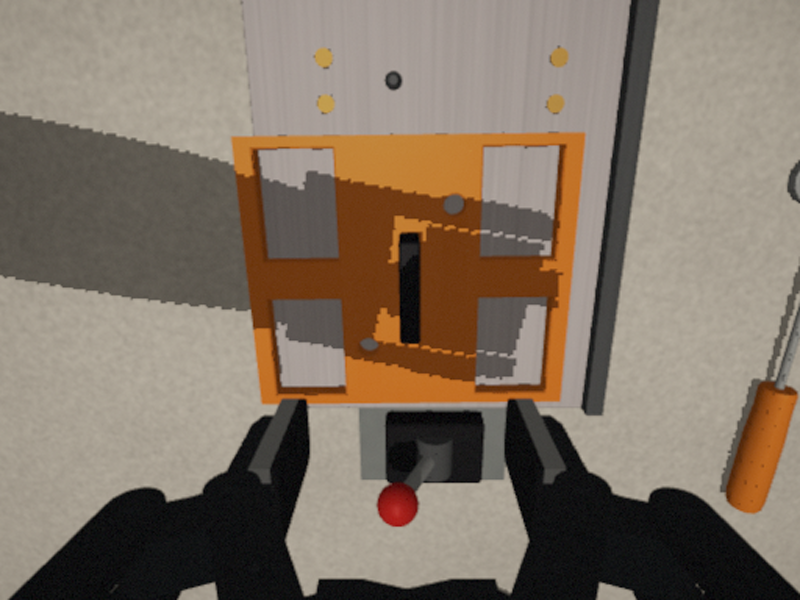

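Plate corners are at (234,137), (583,133), (561,401) and (261,403). The holes are at (454,204) and (369,345), the handle runs from (410,234) to (410,343), pin1 is at (393,80) and the lever ball at (397,505).

```bash
python3 - <<'E'
from h import *
W=wc("w4");A=wc("w1");P=lambda a,z: onz(W,np.array(a)/S,z)
c=[P(a,.032) for a in((234,137),(583,133),(561,401),(261,403))]
print(np.round(c,4).tolist(),"ctr",np.mean(c,axis=0).round(4))
v=c[1]-c[0]+c[2]-c[3];w=c[0]+c[1]-c[2]-c[3]
print("sizes",np.linalg.norm(v)/2,np.linalg.norm(w)/2,"yaw",np.degrees(np.arctan2(v[1],v[0])),np.degrees(np.arctan2(w[1],w[0]))-90)
h0,h1=P((454,204),.03),P((369,345),.03);d=h0-h1;print("holes",h0,h1,np.linalg.norm(d),"yaw",np.degrees(np.arctan2(d[1],d[0])-np.arctan2(90,54)),(h0+h1)/2)
print("tri hole",tri((A,np.array((330,398))/S),(W,np.array((454,204))/S)))
print("tri corner",tri((A,np.array((438,407))/S),(W,np.array((583,133))/S)))
a,b=P((410,234),.064),P((410,343),.064);print("handle",a,b,np.linalg.norm(a-b),(a+b)/2)
print("tri handle end",tri((A,np.array((286,401))/S),(W,np.array((410,234))/S)))
print("pin1",P((393,80),.025), "fence",P((655,5),.03),P((602,412),.03))
print("ball",tri((cam("top"),np.array((457,338))/S),(W,np.array((397,505))/S)))
E
```

```text
[[0.4442, 0.0513, 0.032], [0.6404, 0.0394, 0.032], [0.6323, -0.1296, 0.032], [0.432, -0.1168, 0.032]] ctr [ 0.5372 -0.0389  0.032 ]
sizes 0.19864825601756306 0.16883292607005734 yaw -3.576226605312322 -3.449127817806456
holes [0.56653473 0.00497973 0.03      ] [ 0.50787463 -0.08099985  0.03      ] 0.10408408750856393 yaw -3.340249828261559 [ 0.53720468 -0.03801006  0.03      ]
tri hole (array([0.56694015, 0.00489291, 0.02907395]), np.float64(0.00032979572379639405))
tri corner (array([0.64125366, 0.03934392, 0.02939165]), np.float64(4.089202002545212e-06))
handle [ 0.53956591 -0.00489548  0.064     ] [ 0.53519968 -0.06767811  0.064     ] 0.06293427037608464 [ 0.53738279 -0.0362868   0.064     ]
tri handle end (array([ 0.53943985, -0.00986065,  0.03594924]), np.float64(4.627369111451428e-05))
pin1 [0.53585006 0.07495139 0.025     ] fence [0.67639789 0.10059231 0.03      ] [ 0.6607854  -0.14109766  0.03      ]
ball (array([ 0.5203217 , -0.1701116 ,  0.07571235]), np.float64(0.00038029088827837255))
```

```bash
python3 -c "
from h import *
go(.5372,-.0375,.054,np.radians(-3.5))"
```

```text
d [0.0011 0.0021 0.1583] turn -0.012 rows 2.5 j6 -0.19 gap 0.0599
```

```bash
python3 inch.py '[[0.05,0.001,0.002,0.06,-0.012],[0.045,0.001,0.002,0.11,-0.012],[0.045,0.001,0.002,0.14,-0.012],[0.045,0.001,0.002,0.158,-0.012],[0.045,0.001,0.002,0.158,-0.012],[0.02,0.001,0.002,0.158,-0.012],[0.005,0.001,0.002,0.158,-0.012],[0.005,0.001,0.002,0.158,-0.012],[0.005,0.001,0.002,0.158,-0.012],[0.005,0.001,0.002,0.158,-0.012]]'
python3 -c "
from h import *
s=robot.read_state();p=s['position'];print(p,s['grasp_force'])
go(p[0]+.0287,p[1]+.1567,p[2]+.010,np.radians(-4.2))"
```

```text
time: 9.48
position: [0.5377, -0.0381, 0.0562]
eef_rot: [0.729, 0.685, 0.0, 0.001]
force: [-2.1, 0.1, 7.3]
finger_gap: 0.0108
grasp_force: 62.2
[ 0.53773956 -0.0380677   0.0562458 ] 62.16757535934448
d [ 0.1582  0.019  -0.0101] turn 0.012 rows 2.6 j6 -0.2 gap 0.0108
```

```bash
python3 inch.py '[[0.005,0,0,-0.012,0],[0.005,0.04,0.005,-0.012,0.012],[0.005,0.08,0.01,-0.012,0.012],[0.005,0.12,0.0145,-0.012,0.012],[0.005,0.158,0.019,-0.012,0.012],[0.005,0.158,0.019,-0.012,0.012],[0.005,0.158,0.019,-0.012,0.012],[0.005,0.158,0.019,-0.012,0.012]]'
python3 - <<'E'
from h import *
snap("w5")
W=wc("w5")
print(robot.read_state()["position"],robot.read_state()["force"])
for p in ((.5968,.1612,.02),(.5361,.0755,.02)): print(proj(W,p)*S)
E
```

```text
time: 10.48
position: [0.5654, 0.1177, 0.0661]
eef_rot: [0.733, 0.68, -0.0, -0.0]
force: [-0.4, 0.6, -4.6]
finger_gap: 0.011
grasp_force: 60.5
[0.56558455 0.11766935 0.06616555] [ 0.16795234 -0.08100185 -4.98014432]
[488.17138532 252.24512453]
[339.65728229 476.04133049]
```

View pics/w5b.png

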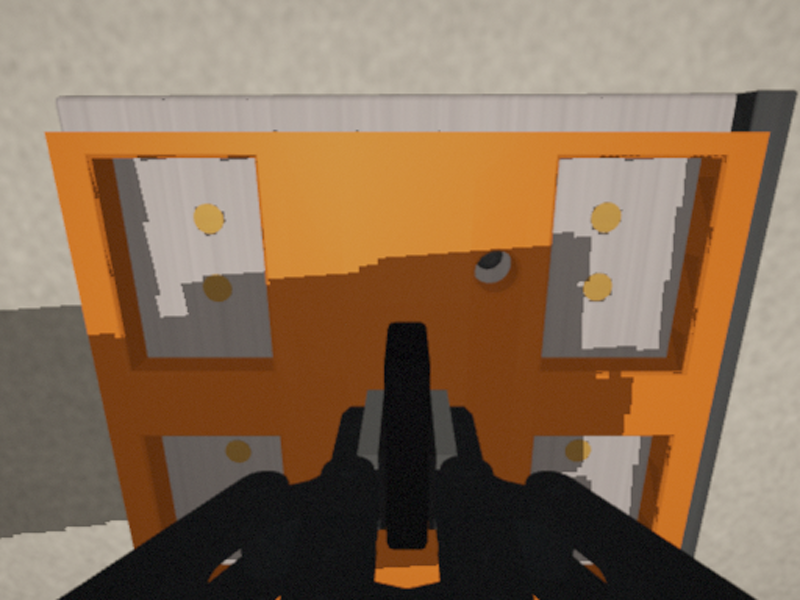

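The plate is raised 10 mm and hole0's upper rim is centred at (493,266). The dark pin0 tip shows in its upper part, near (489,258).

```bash
python3 - <<'E'
from h import *
W=wc("w5");im=cv2.imread("pics/w5.png");c=im[145:195,280:350];cv2.imwrite("pics/c5.png",cv2.resize(c,None,fx=10,fy=10,interpolation=cv2.INTER_NEAREST))
P=lambda a,z: onz(W,np.array(a)/S,z)
print("hole",P((493,266),.042),"pin",P((489,258),.027))
cs=[P(a,.042) for a in ((47,132),(769,132))];print(cs,np.linalg.norm(cs[0]-cs[1]))
v=cs[1]-cs[0];print(np.degrees(np.arctan2(v[1],v[0])))
y=np.array([-v[1],v[0]])/np.linalg.norm(v); print("plate ctr",((cs[0]+cs[1])/2)[:2]-.085*y)
E
```

```text
hole [0.59496471 0.16187247 0.042     ] pin [0.5960153  0.16084425 0.027     ]
[array([0.47343507, 0.20876061, 0.042     ]), array([0.67128002, 0.19400625, 0.042     ])] 0.1983943463983142
-4.2649586514702715
plate ctr [0.56603619 0.11661881]
```

View pics/c5.png

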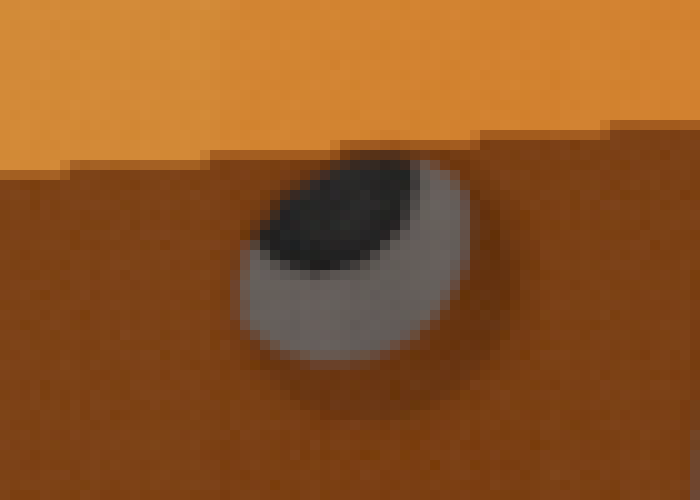

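```bash
python3 - <<'E'
from h import *
from scipy.optimize import least_squares
W=wc("w5")
th=np.linspace(0,2*np.pi,200)
def ext(x,y,rz):
    q=np.array([proj(W,(x+r*np.cos(t),y+r*np.sin(t),z)) for r,z in rz for t in th]);return q.min(0),q.max(0)
f=lambda v:ext(v[0],v[1],[(.005,.02),(.005,.022),(.0025,.027)])[1]-np.array([321.9,172.0])
pin=least_squares(f,[.596,.161]).x
z0=.030
g=lambda v:ext(v[0],v[1],[(.0065,z0)])[1]-np.array([327.0,181.2])
hb=least_squares(g,[.595,.161]).x
g2=lambda v:np.r_[ext(v[0],v[1],[(.0065,z0+.012)])[1]-np.array([331.5,187]),ext(v[0],v[1],[(.0065,z0+.012)])[0]-np.array([304,160])]
ht=least_squares(g2,[.595,.161]).x
print("pin",pin,"hole bottom",hb,"top",ht)
E
```

```text
pin [0.59645434 0.1609713 ] hole bottom [0.59607944 0.15966525] top [0.59596551 0.1601419 ]
```

```bash
python3 inch.py '[[0.005,0.001,0.0005,0,0],[0.005,0.001,0.0005,0.004,0],[0.005,0.001,0.0005,0.008,0],[0.005,0.001,0.0005,0.011,0],[0.005,0.001,0.0005,0.013,0],[0.005,0.001,0.0005,0.013,0]]'
```

```text
time: 11.28
position: [0.5662, 0.1196, 0.0562]
eef_rot: [0.733, 0.681, -0.001, -0.001]
force: [-9.0, -2.6, 12.2]
finger_gap: 0.011
grasp_force: 63.1
```

```bash
python3 inch.py '[[0.005,0,-0.0005,0.003,0],[0.005,0,-0.0005,0.006,0],[0.005,0,-0.0005,0.006,0],[0.005,0,-0.0005,0.006,0]]'
```

```text
time: 11.78
position: [0.5663, 0.1196, 0.0562]
eef_rot: [0.732, 0.681, -0.002, -0.001]
force: [-24.5, -3.8, 41.9]
finger_gap: 0.0107
grasp_force: 67.3
```

```bash
python3 inch.py '[[0.005,0,0,-0.006,0],[0.03,0,0,-0.007,0],[0.05,0,0,-0.008,0],[0.05,0,0,-0.06,0],[0.06,0,0,-0.12,0],[0.06,0,0,-0.165,0],[0.06,0,0,-0.165,0],[0.06,0,0,-0.165,0]]'
python3 - <<'E'
from h import *
snap("w6");print(robot.read_state()["position"])
E
```

```text
time: 12.78
position: [0.5655, 0.1197, 0.2113]
eef_rot: [0.733, 0.68, -0.001, -0.0]
force: [-0.6, 0.1, -0.9]
finger_gap: 0.0599
grasp_force: 0.0
[0.56500009 0.11963525 0.21025575]
```

View pics/w6b.png

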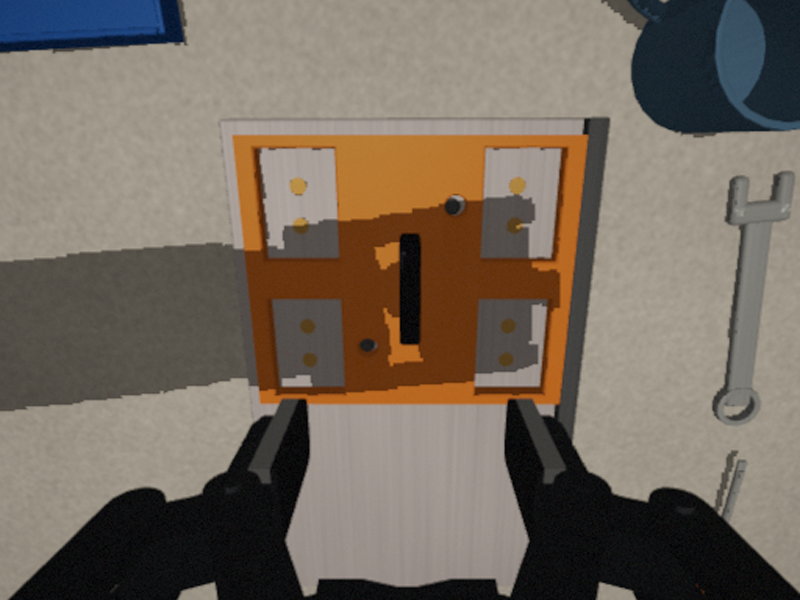

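Both pins show in the holes, at (455,205) and (369,345), and the plate lies flush. Now the left lamp.

```bash
python3 - <<'E'
from h import *
W=wc("w6");P=lambda a,z: onz(W,np.array(a)/S,z)
c=[P(a,.032) for a in((234,136),(588,136),(560,403),(261,403))]
print("ctr",np.mean(c,axis=0).round(4));v=c[1]-c[0]+c[2]-c[3];yaw=np.arctan2(v[1],v[0]);print(np.degrees(yaw),np.linalg.norm(v)/2)
# windows seen on the deck/top rims
w=[P(a,.032) for a in((252,147),(338,147),(338,259),(262,259))];print("win2",np.mean(w,axis=0))
go(.599,.33,.22,np.radians(-20))
E
```

```text
ctr [0.5681 0.1188 0.032 ]
-4.165597396555205 0.19916421983985005
win2 [0.50529692 0.16953148 0.032     ]
d [ 0.2123  0.0183 -0.0099] turn 0.275 rows 3.4 j6 0.11 gap 0.0602
```

```bash
python3 inch.py '[[0.06,0.212,0.018,-0.01,0.275],[0.06,0.212,0.018,-0.01,0.275],[0.06,0.212,0.018,-0.01,0.275],[0.06,0.212,0.018,-0.01,0.275],[0.06,0.212,0.018,-0.01,0.275],[0.06,0.212,0.018,-0.01,0.275],[0.06,0.212,0.018,-0.01,0.275]]'
python3 - <<'E'
from h import *
snap("w7");print(robot.read_state()["position"],robot.read_state()["eef_rot"])
E
python3 inch.py '[[0.06,0,0,0.06,0],[0.06,0,0,0.08,0],[0.06,0,0,0.08,0],[0.06,0,0,0.08,0]]'
python3 - <<'E'
from h import *
snap("w8")
a=cv2.imread("pics/w7.png")[0:300,120:500];b=cv2.imread("pics/w8.png")[0:300,120:500]
cv2.imwrite("pics/m1.png",np.hstack([a,b]))
E
```

```text
time: 13.7
position: [0.5994, 0.3283, 0.2214]
eef_rot: [0.82, 0.573, -0.001, -0.0]
force: [0.4, -0.3, 0.4]
finger_gap: 0.0602
grasp_force: 0.0
[0.59951914 0.32840742 0.22181946] [ 8.19598913e-01  5.72937507e-01 -4.83419998e-04 -3.95530521e-05]
time: 14.25
position: [0.6008, 0.33, 0.1446]
eef_rot: [0.819, 0.573, 0.002, 0.0]
force: [0.3, -0.4, 0.3]
finger_gap: 0.0599
grasp_force: 0.0
```

View pics/m1.png

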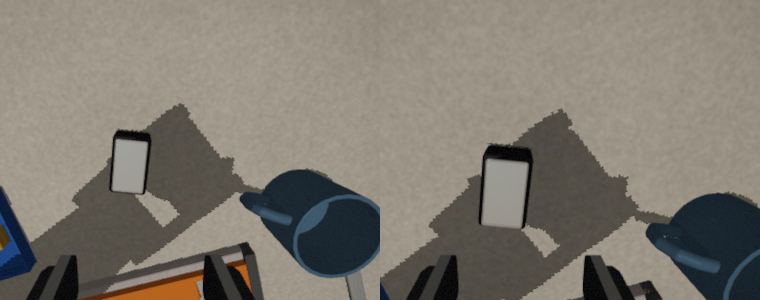

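The lamp lens shows as a bright quad, left about (115–149, 138–194) and right about (481–530, 157–228); it is upright with the mug well clear.

```bash
cat >> h.py <<'E'
def lamp(A,qa,B,qb,yd=None):
    """quads: far-left,far-right,near-right,near-left of lens, raw px"""
    pa,pb=np.mean(qa,0),np.mean(qb,0)
    p,e=tri((A,pa),(B,pb));print("tri",p.round(4),round(e,4))
    for C,q in((A,qa),(B,qb)):
        c=np.array([onz(C,x,.05) for x in q]);v=c[1]-c[0]+c[2]-c[3];w=c[0]+c[1]-c[2]-c[3]
        print("ctr",c.mean(0).round(4),"size",np.round([np.linalg.norm(v)/2,np.linalg.norm(w)/2],4),"yaw",np.degrees(np.arctan2(v[1],v[0])).round(1),(np.degrees(np.arctan2(w[1],w[0]))-90).round(1))
E
python3 - <<'E'
from h import *
qa=np.array([(115,138),(149,138),(145,193),(110,191)])+[120,0]
qb=np.array([(226,157),(270,159),(263,228),(221,225)])
qb=np.array([(486,157),(530,159),(523,228),(481,225)])-[260,0]
lamp(wc("w7"),qa,wc("w8"),qb)
E
```

```text
tri [0.5956 0.3453 0.0467] 0.0001
ctr [0.5956 0.3454 0.05  ] size [0.0318 0.051 ] yaw -21.8 -25.3
ctr [0.5957 0.3454 0.05  ] size [0.0302 0.0507] yaw -23.5 -25.6
```

```bash
python3 -c "
from h import *
go(.5956,.3454,.036,np.radians(-24.5))"
```

```text
d [ 0.0121 -0.0106  0.1091] turn 0.078 rows 1.8 j6 0.7 gap 0.0602
```

```bash
python3 inch.py '[[0.056,0.012,-0.0105,0.03,0.078],[0.056,0.012,-0.0105,0.07,0.078],[0.056,0.012,-0.0105,0.07,0.078],[0.056,0.012,-0.0105,0.07,0.078]]'
python3 -c "
from h import *
go(.5956,.3454,.036,np.radians(-24.5))"
```

```text
time: 14.8
position: [0.5952, 0.3452, 0.0749]
eef_rot: [0.841, 0.541, 0.002, 0.0]
force: [-0.1, -0.5, 0.9]
finger_gap: 0.0561
grasp_force: 0.0
d [0.0003 0.0001 0.0389] turn 0.001 rows 0.6 j6 0.81 gap 0.0561
```

```bash
python3 inch.py '[[0.056,0,0,0.02,0],[0.056,0,0,0.038,0],[0.056,0,0,0.038,0],[0.04,0,0,0.038,0],[0.037,0,0,0.038,0],[0.035,0,0,0.038,0],[0.0345,0,0,0.038,0],[0.0345,0,0,0.038,0]]'
python3 -c "
from h import *
s=robot.read_state();print(s['position'],s['grasp_force'])
y=np.radians(-4.18);h=np.array([.5666,.1190]);w=h+R.from_euler('z',y).as_matrix()[:2,:2]@[-.066,.045];print(w)
for w in ((-66,45),(-66,-45),(66,-45)): print(w,h+R.from_euler('z',y).as_matrix()[:2,:2]@np.array(w)/1000)"
```

```text
time: 15.8
position: [0.5944, 0.3449, 0.0353]
eef_rot: [0.841, 0.541, 0.001, 0.0]
force: [0.2, 0.8, 2.8]
finger_gap: 0.0356
grasp_force: 42.5
[0.59436433 0.34487876 0.03529377] 42.538384795188904
[0.50405561 0.16869104]
(-66, 45) [0.50405561 0.16869104]
(-66, -45) [0.49749551 0.07893045]
(66, -45) [0.62914439 0.06930896]
```

```bash
python3 inch.py '[[0.0352,0,0,-0.03,0],[0.0352,0,0,-0.09,0],[0.0352,0,0,-0.1,0],[0.0352,0,0,-0.1,0]]'
python3 -c "
from h import *
go(.5045,.1688,.135,np.radians(-4.18))"
```

```text
time: 16.3
position: [0.5937, 0.3446, 0.1345]
eef_rot: [0.841, 0.541, 0.0, 0.0]
force: [-1.4, -0.4, -2.6]
finger_gap: 0.0352
grasp_force: 42.2
d [-0.197  -0.0084 -0.0006] turn -0.354 rows 3.2 j6 0.81 gap 0.0352
```

```bash
python3 inch.py '[[0.0357,-0.197,-0.008,0,-0.354],[0.0357,-0.197,-0.008,0,-0.354],[0.0357,-0.197,-0.008,0,-0.354],[0.0357,-0.197,-0.008,0,-0.354],[0.0357,-0.197,-0.008,0,-0.354],[0.0357,-0.197,-0.008,0,-0.354],[0.0357,-0.197,-0.008,0,-0.354]]'
python3 - <<'E'
from h import *
snap("w9")
go(.5045,.1688,.0585,np.radians(-4.18))
E
```

```text
time: 17.18
position: [0.5054, 0.1696, 0.1342]
eef_rot: [0.732, 0.681, 0.0, -0.0]
force: [0.1, 0.2, -1.2]
finger_gap: 0.0357
grasp_force: 22.6
d [-0.0008 -0.0008  0.0757] turn 0.001 rows 1.2 j6 0.2 gap 0.0356
```

View pics/w9b.png

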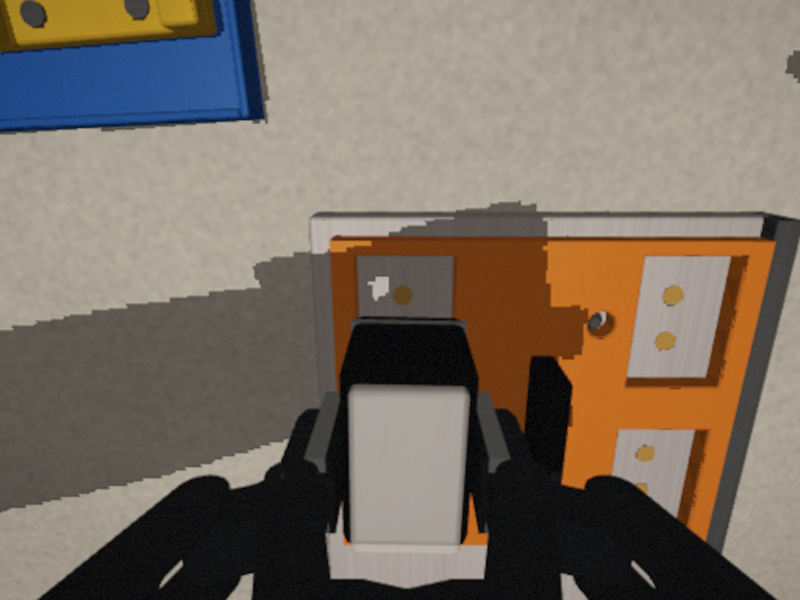

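```bash
python3 - <<'E'
from h import *
W=wc("w9");P=lambda a,z: onz(W,np.array(a)/S,z)
c=np.mean([P(a,.149) for a in((351,387),(468,388),(462,547),(352,547))],axis=0);print("lamp",c,robot.read_state()["position"])
a,b=P((332,238),.032),P((776,240),.032);v=b-a;print(np.linalg.norm(v),np.degrees(np.arctan2(v[1],v[0])));u=v/np.linalg.norm(v);n=np.array([-u[1],u[0],0]);ctr=(a+b)/2-.085*n
print("plate",ctr,"win2",ctr-.066*u+.045*n)
E
```

```text
lamp [0.50634501 0.17140881 0.149     ] [0.50531015 0.16951681 0.13422993]
0.19842746585949292 -4.31351271128357
plate [0.56793316 0.11974049 0.032     ] win2 [0.50550474 0.16957714 0.032     ]
```

```bash
python3 inch.py '[[0.0357,-0.0018,-0.001,0.03,0],[0.0357,-0.0018,-0.001,0.06,0],[0.0357,-0.0018,-0.001,0.072,0],[0.0357,-0.0018,-0.001,0.078,0],[0.0357,-0.0018,-0.001,0.078,0]]'
```

```text
time: 17.85
position: [0.5043, 0.1671, 0.0568]
eef_rot: [0.732, 0.681, 0.0, 0.0]
force: [-0.5, -0.5, -0.5]
finger_gap: 0.0355
grasp_force: 22.5
```

```bash
python3 inch.py '[[0.04,0,0,0.001,0],[0.052,0,0,0.001,0],[0.052,0,0,0.001,0],[0.052,0,0,-0.05,0],[0.052,0,0,-0.11,0],[0.052,0,0,-0.17,0],[0.052,0,0,-0.18,0],[0.052,0,0,-0.18,0]]'
python3 -c "
from h import *
go(.54,-.42,.235,np.radians(-25))"
```

```text
time: 18.85
position: [0.504, 0.167, 0.2371]
eef_rot: [0.732, 0.681, 0.001, 0.001]
force: [0.0, -0.4, -0.1]
finger_gap: 0.0524
grasp_force: 0.0
d [-0.5828  0.0787  0.0021] turn 0.363 rows 9.4 j6 0.2 gap 0.0524
```

```bash
python3 inch.py '[[0.06,-0.583,0.079,0,0.363],[0.06,-0.583,0.079,0,0.363],[0.06,-0.583,0.079,0,0.363],[0.06,-0.583,0.079,0,0.363],[0.06,-0.583,0.079,0,0.363],[0.06,-0.583,0.079,0,0.363],[0.06,-0.583,0.079,0,0.363],[0.06,-0.583,0.079,0,0.363],[0.06,-0.583,0.079,0,0.363],[0.06,-0.583,0.079,0,0.363],[0.06,-0.583,0.079,0,0.363],[0.06,-0.583,0.079,0,0.363]]'
python3 - <<'E'
from h import *
snap("wa")
E
python3 inch.py '[[0.06,0.02,0,0.06,0],[0.06,0.02,0,0.08,0],[0.06,0.02,0,0.08,0],[0.06,0.02,0,0.08,0],[0.06,0.02,0,0.08,0]]'
python3 - <<'E'
from h import *
snap("wb")
a=cv2.imread("pics/wa.png")[0:300,110:510];b=cv2.imread("pics/wb.png")[0:300,112:512]
t=cv2.imread("pics/w1.png");t=robot.read_camera("top");cv2.imwrite("pics/t2.png",t)
tt=np.zeros((300,800,3),np.uint8);tt[:,:384]=t[40:340,128:512];sc=robot.read_camera("scene");tt[:,400:]=sc[130:430,100:500] if sc.shape[0]>=430 else sc[84:384,100:500]
cv2.imwrite("pics/m2.png",np.vstack([np.hstack([a,b]),tt]))
E
```

```text
time: 20.35
position: [0.5395, -0.4189, 0.2339]
eef_rot: [0.843, 0.538, -0.0, -0.002]
force: [-0.4, 0.1, -0.5]
finger_gap: 0.0599
grasp_force: 0.0
time: 21.02
position: [0.5493, -0.4035, 0.1591]
eef_rot: [0.843, 0.537, 0.0, 0.002]
force: [-0.1, -0.0, 0.8]
finger_gap: 0.0601
grasp_force: 0.0
```

View pics/m2.png

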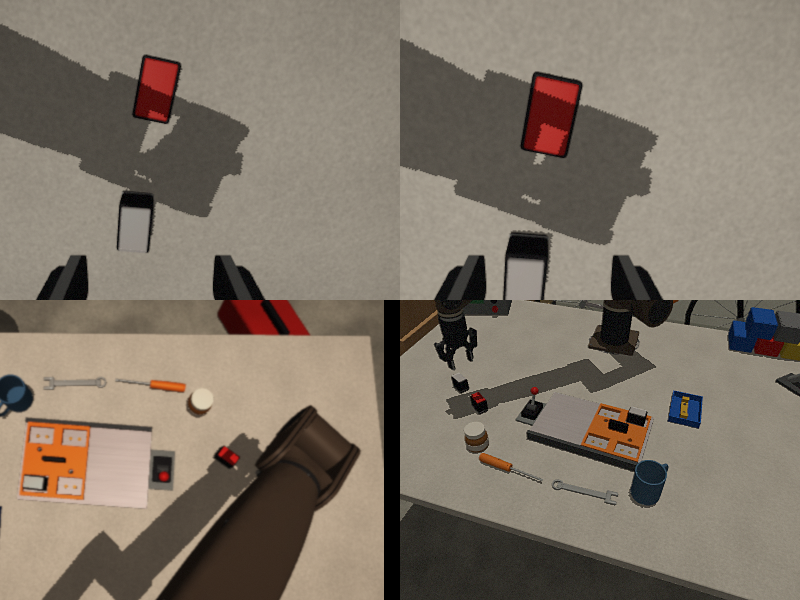

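The first lamp stands in window2. The red lens spans (135–180, 58–122) in the first view and (524–581, 74–156) in the second; the silver lens is at (118–152, 207–252).

```bash
python3 - <<'E'
from h import *
A,B=wc("wa"),wc("wb")
qa=np.array([(146,58),(179,64),(167,121),(135,116)])+[110,0]
qb=np.array([(534,75),(580,82),(568,156),(524,150)])-[288,0]
lamp(A,qa,B,qb)
q=np.array([(121,207),(152,208),(149,252),(118,250)])+[110,0]
lamp(A,q,A,q)
print(onz(A,q.mean(0),.05))
E
```

```text
tri [ 0.5792 -0.3472  0.0404] 0.0001
ctr [ 0.5786 -0.3477  0.05  ] size [0.0294 0.0498] yaw -34.0 -36.5
ctr [ 0.5789 -0.3473  0.05  ] size [0.0315 0.0508] yaw -32.9 -33.4
tri [ 0.6115 -0.2866  0.5143] 0.0
ctr [ 0.5021 -0.4616  0.05  ] size [0.0318 0.0487] yaw -27.9 -29.4
ctr [ 0.5021 -0.4616  0.05  ] size [0.0318 0.0487] yaw -27.9 -29.4
[ 0.50237135 -0.46113347  0.05      ]
```

```bash
python3 -c "
from h import *
go(.5788,-.3474,.036,np.radians(-33.8))"
```

```text
d [0.0631 0.0035 0.1218] turn 0.154 rows 2.2 j6 -0.35 gap 0.0598
```

```bash
python3 inch.py '[[0.056,0.06,0.0035,0,0.154],[0.056,0.063,0.0035,0.05,0.154],[0.056,0.063,0.0035,0.08,0.154],[0.056,0.063,0.0035,0.08,0.154],[0.056,0.063,0.0035,0.08,0.154]]'
python3 -c "
from h import *
go(.5788,-.3474,.036,np.radians(-33.8))"
```

```text
time: 21.8
position: [0.579, -0.3475, 0.0781]
eef_rot: [0.882, 0.471, 0.001, 0.001]
force: [0.1, -0.4, 0.5]
finger_gap: 0.0559
grasp_force: 0.0
d [-0.     -0.0004  0.0421] turn -0.0 rows 0.7 j6 -0.1 gap 0.0559
```

```bash
python3 inch.py '[[0.056,0,0,0.02,0],[0.056,0,0,0.042,0],[0.056,0,0,0.042,0],[0.04,0,0,0.042,0],[0.038,0,0,0.042,0],[0.0365,0,0,0.042,0],[0.0357,0,0,0.042,0],[0.0354,0,0,0.042,0],[0.0354,0,0,0.042,0]]'
python3 inch.py '[[0.0354,0,0,-0.03,0],[0.0354,0,0,-0.09,0],[0.0354,0,0,-0.105,0],[0.0354,0,0,-0.105,0]]'
python3 -c "
from h import *
go(.6295,.0695,.14,np.radians(-4.18))"
```

```text
time: 22.92
position: [0.5786, -0.3468, 0.0352]
eef_rot: [0.882, 0.471, 0.0, 0.0]
force: [-1.2, 0.8, 4.5]
finger_gap: 0.0359
grasp_force: 25.5
time: 23.42
position: [0.5786, -0.3468, 0.1401]
eef_rot: [0.882, 0.471, 0.0, 0.001]
force: [0.3, -1.0, -1.7]
finger_gap: 0.0359
grasp_force: 25.3
d [ 0.3743 -0.1893 -0.0004] turn -0.517 rows 6.7 j6 -0.1 gap 0.0359
```

```bash
python3 inch.py '[[0.0354,0.374,-0.189,0,-0.517],[0.0354,0.374,-0.189,0,-0.517],[0.0354,0.374,-0.189,0,-0.517],[0.0354,0.374,-0.189,0,-0.517],[0.0354,0.374,-0.189,0,-0.517],[0.0354,0.374,-0.189,0,-0.517],[0.0354,0.374,-0.189,0,-0.517],[0.0354,0.374,-0.189,0,-0.517],[0.0354,0.374,-0.189,0,-0.517],[0.0354,0.374,-0.189,0,-0.517]]'
python3 - <<'E'
from h import *
snap("wd")
go(.6295,.0695,.0568,np.radians(-4.18))
E
```

```text
time: 24.68
position: [0.6287, 0.068, 0.138]
eef_rot: [0.733, 0.68, -0.001, -0.001]
force: [0.0, -0.4, -1.6]
finger_gap: 0.0359
grasp_force: 25.3
d [0.0016 0.0005 0.0817] turn -0.002 rows 1.3 j6 0.02 gap 0.0357
```

View pics/wdb.png

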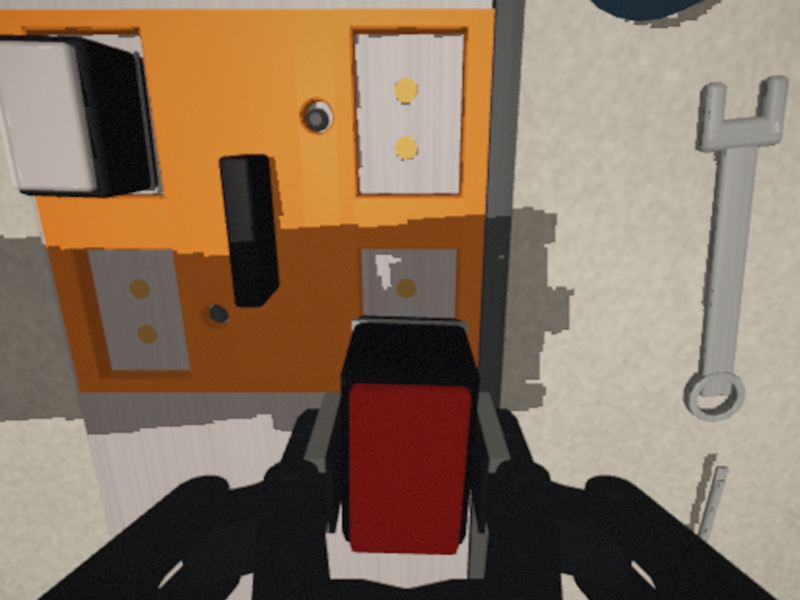

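```bash
python3 - <<'E'
from h import *
W=wc("wd");P=lambda a,z: onz(W,np.array(a)/S,z)
c=np.mean([P(a,.1528) for a in((350,386),(469,388),(457,553),(352,550))],axis=0);print("lamp",c)
w=np.mean([P(a,.032) for a in((351,27),(467,27),(462,195),(356,195))],axis=0);print("win0",w)
h=[P((317,116),.026),P((218,313),.026)];d=h[0]-h[1];print("pins mid",(h[0]+h[1])/2,np.linalg.norm(d))
y=np.radians(-4.18);n=np.array([-np.sin(y),np.cos(y)]);u=np.array([np.cos(y),np.sin(y)])
print("win1 from win0",w[:2]-.09*n,"from pins",((h[0]+h[1])/2)[:2]+.066*u-.045*n, "far edge",((P((360,248),.032)+P((457,248),.032))/2)[:2]-.033*n)
E
```

```text
lamp [0.62929046 0.06918578 0.1528    ]
win0 [0.63660752 0.15924865 0.032     ]
pins mid [0.56689402 0.11911225 0.026     ] 0.10482093184805935
win1 from win0 [0.63004741 0.06948805] from pins [0.62943841 0.06942121] far edge [0.62987845 0.06977533]
```

Alignment is within 1 mm, so I'll lower, release and lift.

```bash
python3 inch.py '[[0.0354,0.0003,0.0004,0.03,0],[0.0354,0.0003,0.0004,0.06,0],[0.0354,0.0003,0.0004,0.075,0],[0.0354,0.0003,0.0004,0.081,0],[0.0354,0.0003,0.0004,0.081,0]]'
```

```text
time: 25.35
position: [0.6301, 0.0693, 0.0587]
eef_rot: [0.733, 0.681, 0.0, 0.0]
force: [-0.2, -0.3, -1.4]
finger_gap: 0.0358
grasp_force: 25.2
```

```bash
python3 inch.py '[[0.0354,0,0,0.003,0],[0.0354,0,0,0.003,0],[0.04,0,0,0.003,0],[0.052,0,0,0.003,0],[0.052,0,0,0.003,0],[0.052,0,0,-0.05,0],[0.052,0,0,-0.11,0],[0.052,0,0,-0.17,0],[0.052,0,0,-0.18,0],[0.052,0,0,-0.18,0]]'
python3 -c "
from h import *
go(.502,-.48,.22,np.radians(-28.5))"
```

```text
time: 26.6
position: [0.6299, 0.0696, 0.2392]
eef_rot: [0.732, 0.681, 0.001, 0.001]
force: [0.2, -0.4, 0.5]
finger_gap: 0.052
grasp_force: 0.0
d [-0.5575 -0.0875  0.019 ] turn 0.424 rows 9.0 j6 0.02 gap 0.052
```

```bash
python3 inch.py '[[0.056,-0.557,-0.0875,0.019,0.424],[0.056,-0.557,-0.0875,0.019,0.424],[0.056,-0.557,-0.0875,0.019,0.424],[0.056,-0.557,-0.0875,0.019,0.424],[0.056,-0.557,-0.0875,0.019,0.424],[0.056,-0.557,-0.0875,0.019,0.424],[0.056,-0.557,-0.0875,0.019,0.424],[0.056,-0.557,-0.0875,0.019,0.424],[0.056,-0.557,-0.0875,0.019,0.424],[0.056,-0.557,-0.0875,0.019,0.424],[0.056,-0.557,-0.0875,0.019,0.424],[0.056,-0.557,-0.0875,0.019,0.424]]'
cat >> h.py <<'E'
def lens(name):
    """silver lens: the bright compact blob enclosed by the black housing"""
    im=cv2.imread(f"pics/{name}.png");W=wc(name);g=cv2.cvtColor(im,cv2.COLOR_BGR2GRAY)
    m=(g>70).astype(np.uint8);n,l,st,_=cv2.connectedComponentsWithStats(m)
    for i in range(1,n):
        if st[i,4]<200: continue
        cnt=cv2.findContours((l==i).astype(np.uint8),cv2.RETR_EXTERNAL,cv2.CHAIN_APPROX_NONE)[0][0][:,0,:]
        if len(cnt)>1200: continue
        q=np.array([onz(W,c,.05)[:2] for c in cnt]);r=cv2.minAreaRect((q*1000).astype(np.float32))
        print(name,"px",cnt.min(0),cnt.max(0),"rect mm",np.round(r[0],1),np.round(r[1],1),round(r[2],1),"grey",round(g[l==i].mean()))
E
python3 - <<'E'
from h import *
snap("we");lens("we");lens("wa")
E
```

```text
time: 28.1
position: [0.5022, -0.4776, 0.2181]
eef_rot: [0.859, 0.512, 0.0, -0.001]
force: [-0.2, -0.1, 1.0]
finger_gap: 0.0554
grasp_force: 0.0
we px [65 35] [96 89] rect mm [ 420.4 -316.9] [41.5 18.2] 72.6 grey 72
we px [119 371] [143 383] rect mm [ 259.3 -611.7] [17.9 28.4] 61.8 grey 125
we px [378 371] [400 383] rect mm [ 523.5 -753.1] [17.9 26. ] 61.8 grey 90
wa px [252  59] [286  94] rect mm [ 584.7 -337.9] [24.8 27.4] 53.0 grey 81
wa px [114 373] [138 383] rect mm [ 284.2 -578. ] [15.8 30.7] 65.4 grey 126
wa px [382 373] [406 383] rect mm [ 581.7 -714.4] [15.7 30.1] 65.4 grey 126
```

```bash
python3 - <<'E'
from h import *
W=wc("we");u=proj(W,(.5022,-.4615,.05));print(u)
g=cv2.cvtColor(cv2.imread("pics/we.png"),cv2.COLOR_BGR2GRAY);x,y=u.astype(int)
print(cv2.resize(g[y-60:y+60,x-60:x+60],(30,30),interpolation=cv2.INTER_AREA))
E
```

```text
[251.67853503 167.67248478]
[[ 74  75  73  74  73  74  73  74  72  72  74  72  71  72  72  72  70  69
  124 138 134 109  86  69  69  70  71  71  70  72]
 [ 73  73  75  74  75  74  72  72  72  73  73  73  74  74  74  73  72  83
  138 137 135 136 137 109  90  72  71  72  71  73]
 [ 72  72  74  74  74  74  72  72  73  72  72  74  74  71  74  70  71 102
  139 139 137 138 140 135  87  73  73  73  72  74]
 [ 74  71  73  73  73  74  74  71  73  72  70  71  72  72  69  70  75 124
  139 140 137 142 143 112  72  72  71  71  74  71]
 [ 74  73  72  72  71  73  74  72  70  72  72  73  72  72  72  71  89 142
  137 139 139 141 139  82  72  72  70  72  72  70]
 [ 73  73  73  74  76  72  73  73  72  74  73  72  73  74  73  70 113 139
  136 142 142 140 126  72  73  72  73  71  71  72]
 [ 73  75  75  72  72  72  74  74  73  72  72  44  36  39  39  40  57  57
   59  78 106 127  91  71  72  72  74  74  74  74]
 [ 72  74  74  72  73  73  73  74  72  74  56   7   7   6   8   6   8   7
    6  20  76  73  73  74  73  73  73  72  72  73]
 [ 72  73  75  75  75  73  74  76  74  73  29  35  38  32  35  38  37  3
[... 1978 characters left out ...]
143 140 141 141 142 140
  125  91  71  70  69  69  71  72  72  71  74  70]
 [140 144 143 145 144 142 142 144 144 141 139 139 140 141 141 140 143 141
  140 139 137 105  77  72  72  72  72  72  75  73]
 [143 143 143 144 145 144 140 143 143 141 141 140 139 139 142 143 138 137
  137 139 136 141 140 108  89  72  74  73  72  74]
 [144 142 142 143 144 144 143 141 138 140 138 137 140 142 139 139 139 138
  137 138 136 137 138 136 137 133 105  82  71  72]
 [139 142 144 144 143 142 142 141 142 141 141 138 139 140 138 136 138 139
  140 139 138 139 141 141 142 141 140 139 127 123]
 [142 146 143 141 143 142 140 142 138 140 139 138 141 139 138 136 137 140
  138 137 140 138 140 139 139 141 140 141 142 139]]
```

```bash
python3 - <<'E'
from h import *
q=np.array([(235,142.5),(267,142.5),(264.5,194),(235,194)])
qa=np.array([(121,207),(152,208),(149,252),(118,250)])+[110,0]
lamp(wc("we"),q,wc("wa"),qa)
go(.502,-.4615,.08,np.radians(-28.5))
E
```

```text
tri [ 0.5008 -0.4625  0.0456] 0.0006
ctr [ 0.5006 -0.4619  0.05  ] size [0.0281 0.0482] yaw -28.3 -30.2
ctr [ 0.5021 -0.4616  0.05  ] size [0.0318 0.0487] yaw -27.9 -29.4
d [ 0.0139 -0.0079  0.1387] turn 0.002 rows 2.2 j6 -0.41 gap 0.0563
```

```bash
python3 inch.py '[[0.056,0.013,-0.0083,0.05,0.01],[0.056,0.013,-0.0083,0.1,0.01],[0.056,0.013,-0.0083,0.138,0.01],[0.056,0.013,-0.0083,0.138,0.01],[0.056,0.013,-0.0083,0.138,0.01]]'
python3 -c "
from h import *
go(.5013,-.4618,.036,np.radians(-29))"
```

```text
time: 28.78
position: [0.5019, -0.4643, 0.0834]
eef_rot: [0.862, 0.508, 0.0, 0.001]
force: [-0.2, -0.1, -0.3]
finger_gap: 0.0559
grasp_force: 0.0
d [ 0.002  -0.0019  0.0474] turn 0.0 rows 0.8 j6 -0.39 gap 0.0559
```

```bash
python3 inch.py '[[0.056,0.002,-0.002,0.02,0],[0.056,0.002,-0.002,0.04,0],[0.056,0.002,-0.002,0.046,0],[0.056,0.002,-0.002,0.046,0],[0.04,0.002,-0.002,0.046,0],[0.038,0.002,-0.002,0.046,0],[0.0365,0.002,-0.002,0.046,0],[0.0357,0.002,-0.002,0.046,0],[0.0354,0.002,-0.002,0.046,0],[0.0354,0.002,-0.002,0.046,0]]'
python3 inch.py '[[0.0354,0,0,-0.03,0],[0.0354,0,0,-0.09,0],[0.0354,0,0,-0.105,0],[0.0354,0,0,-0.105,0]]'
python3 -c "
from h import *
go(.498,.0795,.145,np.radians(-4.18))"
```

```text
time: 30.02
position: [0.5003, -0.4618, 0.0361]
eef_rot: [0.862, 0.507, 0.0, 0.001]
force: [0.9, 0.2, 3.7]
finger_gap: 0.0359
grasp_force: 18.7
time: 30.52
position: [0.5001, -0.4616, 0.141]
eef_rot: [0.862, 0.507, 0.0, 0.001]
force: [0.4, 0.5, -1.9]
finger_gap: 0.0356
grasp_force: 18.7
d [ 0.472  -0.2645 -0.0047] turn -0.434 rows 8.7 j6 -0.39 gap 0.0356
```

```bash
python3 inch.py '[[0.0354,0,0,-0.015,0],[0.0354,0.472,-0.2645,-0.015,-0.434],[0.0354,0.472,-0.2645,-0.015,-0.434],[0.0354,0.472,-0.2645,-0.015,-0.434],[0.0354,0.472,-0.2645,-0.015,-0.434],[0.0354,0.472,-0.2645,-0.015,-0.434],[0.0354,0.472,-0.2645,-0.015,-0.434],[0.0354,0.472,-0.2645,-0.015,-0.434],[0.0354,0.472,-0.2645,-0.015,-0.434],[0.0354,0.472,-0.2645,-0.015,-0.434],[0.0354,0.472,-0.2645,-0.015,-0.434],[0.0354,0.472,-0.2645,-0.015,-0.434]]'
python3 inch.py '[[0.0354,0,0,0,0]]'
python3 - <<'E'
from h import *
snap("wf")
s=robot.read_state();W=wc("wf");zt=s["position"][2]-.0361+.05
go(.498,.0795,.0575,np.radians(-4.18))
g=cv2.cvtColor(cv2.imread("pics/wf.png"),cv2.COLOR_BGR2GRAY)
m=(g>90).astype(np.uint8);n,l,st,_=cv2.connectedComponentsWithStats(m)
u=proj(W,(*s["position"][:2],zt));i=l[int(u[1]),int(u[0])];print("u",u,"blob",st[i])
c=np.argwhere(l==i)[:,::-1];r=cv2.minAreaRect(c.astype(np.float32));b=cv2.boxPoints(r);q=np.array([onz(W,x,zt) for x in b]);print(b.round(),q.mean(0),[np.linalg.norm(q[k]-q[k-1]).round(4) for k in range(4)])
E
```

```text
time: 32.02
position: [0.4973, 0.0794, 0.1544]
eef_rot: [0.732, 0.681, -0.001, -0.001]
force: [-0.0, -1.0, -1.5]
finger_gap: 0.0356
grasp_force: 16.9
time: 32.15
position: [0.4978, 0.0785, 0.1549]
eef_rot: [0.733, 0.68, -0.0, -0.0]
force: [-0.4, 0.6, -1.2]
finger_gap: 0.0357
grasp_force: 16.9
d [0.001  0.0001 0.0976] turn -0.002 rows 1.6 j6 0.03 gap 0.0357
u [259.46473613 305.00627119] blob [  208   247   105   130 10226]
[[208. 247.]
 [312. 247.]
 [312. 376.]
 [208. 376.]] [0.49771475 0.07302265 0.16896434] [np.float64(0.0628), np.float64(0.0391), np.float64(0.0627), np.float64(0.0455)]
```

```bash
python3 inch.py '[[0.0354,-0.0008,-0.0005,0.04,0],[0.0354,-0.0008,-0.0005,0.075,0],[0.0354,-0.0008,-0.0005,0.09,0],[0.0354,-0.0008,-0.0005,0.098,0],[0.0354,-0.0008,-0.0005,0.098,0],[0.0354,-0.0008,-0.0005,0.098,0]]'
```

```text
time: 32.95
position: [0.4984, 0.0788, 0.0586]
eef_rot: [0.732, 0.681, 0.001, 0.001]
force: [1.0, -0.2, -0.9]
finger_gap: 0.0357
grasp_force: 16.9
```

```bash
python3 inch.py '[[0.0354,0,0,0.002,0],[0.0354,0,0,0.002,0],[0.04,0,0,0.002,0],[0.052,0,0,0.002,0],[0.052,0,0,0.002,0],[0.052,0,0,-0.05,0],[0.052,0,0,-0.11,0],[0.052,0,0,-0.17,0],[0.052,0,0,-0.18,0],[0.052,0,0,-0.18,0]]'
python3 - <<'E'
from h import *
snap("wg");t=robot.read_camera("top");cv2.imwrite("pics/t3.png",t);sc=robot.read_camera("scene");cv2.imwrite("pics/s3.png",sc)
a=cv2.resize(cv2.imread("pics/wg.png")[0:270,:],(800,422))
b=np.hstack([t[130:290,40:440],sc[140:300,130:530] if sc.shape[1]>530 else cv2.resize(sc[150:300,200:450],(400,160))])
cv2.imwrite("pics/m3.png",np.vstack([a,b]))
W=wc("w4");print("ball",tri((cam("top"),np.array((457,338))/S),(W,np.array((397,505))/S)))
y=np.radians(-4.18);M=R.from_euler('z',y).as_matrix()[:2,:2];o=np.array([.5668,.1191])-M@[0,.075];print("jig",o,"pivot",o+M@[0,-.2145],"tips",[o+M@[s*.06*np.sin(.5),-.2145] for s in(-1,1)],.022+.06*np.cos(.5))
E
```

```text
time: 34.2
position: [0.4975, 0.0789, 0.2379]
eef_rot: [0.732, 0.681, 0.001, 0.001]
force: [0.6, -0.2, -0.5]
finger_gap: 0.0519
grasp_force: 0.0
ball (array([ 0.52032267, -0.17011156,  0.07571573]), np.float64(0.00037896822679323256))
jig [0.56133325 0.0442995 ] pivot [ 0.54569833 -0.16962992] tips [array([ 0.51700931, -0.1675332 ]), array([ 0.57438734, -0.17172665])] 0.07465495371342236
```

View pics/m3.png

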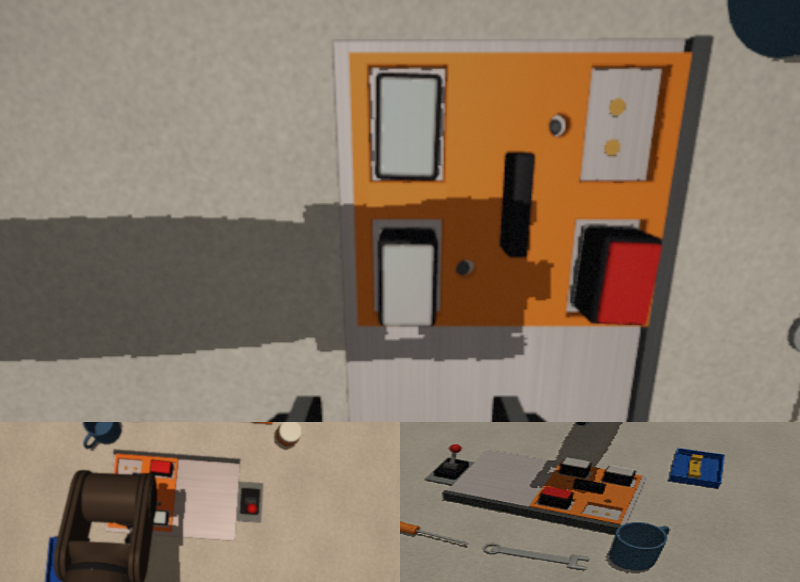

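All three lamps stand in windows, the plate is flush and the bracket is in the tray. Now the lever: I'll straddle the ball with the fingers 50 mm apart and swing it.

```bash
python3 -c "
from h import *
go(.518,-.1685,.15,np.radians(-4.18))"
```

```text
d [-0.2452  0.0403  0.0846] turn -0.0 rows 4.2 j6 0.03 gap 0.0521
```

```bash
python3 inch.py '[[0.052,-0.245,0.04,0,0],[0.052,-0.245,0.04,0,0],[0.052,-0.245,0.04,0,0],[0.052,-0.245,0.04,0,0],[0.052,-0.245,0.04,0.06,0],[0.052,-0.245,0.04,0.085,0],[0.052,-0.245,0.04,0.085,0],[0.052,-0.245,0.04,0.085,0]]'
python3 -c "
from h import *
go(.518,-.1685,.078,np.radians(-4.18))"
```

```text
time: 35.35
position: [0.5197, -0.1684, 0.1526]
eef_rot: [0.732, 0.681, 0.0, 0.0]
force: [1.2, -0.3, 0.1]
finger_gap: 0.0521
grasp_force: 0.0
d [-0.0002 -0.0017  0.0746] turn 0.0 rows 1.2 j6 -0.43 gap 0.0521
```

```bash
python3 inch.py '[[0.052,0,-0.0015,0.03,0],[0.052,0,-0.0015,0.06,0],[0.052,0,-0.0015,0.074,0],[0.052,0,-0.0015,0.074,0]]'
python3 inch.py '[[0.052,0,0.02,0,0],[0.052,0,0.035,0,0],[0.052,0,0.05,0,0],[0.052,0,0.06,0,0],[0.052,0,0.068,0,0],[0.052,0,0.068,0,0],[0.052,0,0.068,0,0]]'
```

```text
time: 35.85
position: [0.518, -0.1681, 0.0785]
eef_rot: [0.732, 0.681, -0.0, -0.0]
force: [-0.1, -0.6, 0.9]
finger_gap: 0.0522
grasp_force: 0.0
time: 36.72
position: [0.5857, -0.1731, 0.0782]
eef_rot: [0.733, 0.681, 0.0, 0.0]
force: [-0.4, -1.0, 0.1]
finger_gap: 0.0522
grasp_force: 0.0
```

```bash
python3 inch.py '[[0.052,0,0.003,0,0],[0.052,0,0.005,0,0],[0.052,0,0.005,0,0],[0.052,0,-0.003,0,0]]'
python3 - <<'E'
from h import *
t=robot.read_camera("top");s=robot.read_camera("scene");cv2.imwrite("pics/t4.png",t);cv2.imwrite("pics/s4.png",s)
def red(n,im,p):
    C=cam(n);x,y=proj(C,p).astype(int);w=im[y-25:y+25,x-25:x+25];h=cv2.cvtColor(w,cv2.COLOR_BGR2HSV)
    m=((h[...,0]<6)|(h[...,0]>174))&(h[...,1]>150)&(h[...,2]>50);q=np.argwhere(m);return (C,q.mean(0)[::-1]+[x-25,y-25]) if len(q) else None,len(q)
a,na=red("top",t,(.545,-.17,.08));b,nb=red("scene",s,(.545,-.17,.08));print(na,nb)
if a:print("top z.075",onz(*a,.075))
if b:print("scene z.075",onz(*b,.075))
if a and b: print(tri(a,b))
print(robot.read_state()["force"])
E
```

```text
time: 37.22
position: [0.5827, -0.1731, 0.0784]
eef_rot: [0.733, 0.681, 0.0, 0.0]
force: [-0.4, 1.1, -0.7]
finger_gap: 0.0524
grasp_force: 0.0
0 40
scene z.075 [ 0.57375195 -0.16995237  0.075     ]
[ 0.77307055 -0.94101312 -0.89332597]
```

The scene view puts the ball at x = 0.574, the full "on" position. I'll wait about 5.5 s.

```bash
for i in 1 2 3 4; do python3 inch.py '[[0.052,0,0,0,0],[0.052,0,0,0,0],[0.052,0,0,0,0],[0.052,0,0,0,0],[0.052,0,0,0,0],[0.052,0,0,0,0],[0.052,0,0,0,0],[0.052,0,0,0,0],[0.052,0,0,0,0],[0.052,0,0,0,0],[0.052,0,0,0,0]]' | head -1; done
python3 -c "
from h import *
go(.504,-.168,.078)"
```

```text
time: 38.7
time: 40.08
time: 41.45
time: 42.82
d [-0.0008 -0.0788  0.0003] turn 0 rows 1.3 j6 -0.38 gap 0.0519
```

```bash
python3 inch.py '[[0.052,0,-0.02,0,0],[0.052,0,-0.04,0,0],[0.052,0,-0.06,0,0],[0.052,0,-0.075,0,0],[0.052,0,-0.083,0,0],[0.052,0,-0.083,0,0],[0.052,0,-0.083,0,0],[0.052,0,-0.07,0,0],[0.052,0,-0.07,0,0]]'
python3 inch.py '[[0.052,0,0,-0.05,0],[0.052,0,0,-0.1,0],[0.052,0.0,-0.02,-0.16,0],[0.052,0.0,-0.05,-0.16,0],[0.052,0,-0.05,-0.16,0],[0.052,0,-0.05,-0.16,0]]'
python3 - <<'E'
from h import *
t=robot.read_camera("top");s=robot.read_camera("scene");snap("wz");cv2.imwrite("pics/t5.png",t);cv2.imwrite("pics/s5.png",s)
def red(n,im,p):
    C=cam(n);x,y=proj(C,p).astype(int);w=im[y-25:y+25,x-25:x+25];h=cv2.cvtColor(w,cv2.COLOR_BGR2HSV)
    m=((h[...,0]<6)|(h[...,0]>174))&(h[...,1]>150)&(h[...,2]>50);q=np.argwhere(m);return (C,q.mean(0)[::-1]+[x-25,y-25]) if len(q) else None,len(q)
for n,im in(("top",t),("scene",s)):
    a,k=red(n,im,(.535,-.17,.08));print(n,k,a and onz(*a,.075))
# lamps unchanged? compare plate area in scene to before lever
b=cv2.imread("pics/s3.png");u=proj(cam("scene"),(.5668,.119,.04)).astype(int)
d=np.abs(s.astype(int)-b)[u[1]-25:u[1]+25,u[0]-40:u[0]+40];print(u,"diff",d.mean(),(d.max(2)>60).mean())
print(robot.read_state()["time"],robot.read_state()["position"])
E
```

```text
time: 43.95
position: [0.5134, -0.168, 0.0784]
eef_rot: [0.732, 0.681, -0.0, -0.0]
force: [-0.2, 0.1, 0.1]
finger_gap: 0.0518
grasp_force: 0.0
time: 44.7
position: [0.4629, -0.1641, 0.2376]
eef_rot: [0.733, 0.681, -0.0, -0.001]
force: [0.3, -0.1, -0.3]
finger_gap: 0.052
grasp_force: 0.0
top 0 None
scene 38 [ 0.51649662 -0.1674318   0.075     ]
[317 211] diff 11.349083333333333 0.12275
44.85 [ 0.46320808 -0.16414871  0.23741198]
```

The ball is back at the off position (x = 0.5165). Before handing in, a numeric check that the lamps haven't moved.

```bash
python3 - <<'E'
from h import *
a,b=cv2.imread("pics/s3.png"),cv2.imread("pics/s5.png");C=cam("scene")
for n,p in(("win2",(.505,.169,.06)),("win1",(.6295,.0695,.06)),("win3",(.498,.079,.06)),("plate",(.567,.119,.05)),("bracket",(.379,.312,.015))):
    x,y=proj(C,p).astype(int);t=a[y-12:y+12,x-14:x+14];r=cv2.matchTemplate(b[y-24:y+24,x-28:x+28],t,cv2.TM_CCOEFF_NORMED);_,v,_,l=cv2.minMaxLoc(r);print(n,round(v,2),l,"expect (14,12)")
E
```

```text
win2 0.98 (14, 12) expect (14,12)
win1 0.84 (14, 12) expect (14,12)
win3 0.79 (14, 12) expect (14,12)
plate 0.88 (14, 12) expect (14,12)
bracket 0.99 (14, 12) expect (14,12)
```

```bash
python3 -c "
from cell import robot
print(robot.job_done())"
```

```text
the job is handed in; nothing more can be done
None
```

The job is handed in, with no verdict returned: bracket in the tray, plate pressed home at about 42 N, all three lamps present upright in windows, lever thrown on for about 6 s and back off; the first lamp's grip briefly read 42 N per pad, just over the suggested 40 N.

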